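# Set a panel guide's clearance with a feeler gauge

### The job

Set the clearance of the panel guide with the feeler gauge: take the gauge from the cork mat, slide its blade most of the way into the gap between the two rails, resting on the base, and close the sliding rail on it until the yellow sprung shoe is pressed about half way in. Then draw the blade straight out along the gap by its handle, feeling that it drags lightly on the shoe; if it comes out loose or is nipped tight, put it back and shift the rail. Stand the gauge upright on the mat again, leave the rail where it was set, and leave the other things on the bench alone.

Things in the scene. Friction and masses are not known exactly. Their poses are not given: they have to be found in the camera images.
- gauge: Feeler gauge, 160 mm long, 130 g, standing on its lower long edge: a blue block handle 70 long x 24 wide x 40 tall with a steel blade 90 long x 8 thick x 34 tall (rounded nose) in line with it. Origin: underside, below the middle of the handle. x points along the blade to its nose, z up; handle x -35..35 mm, blade x 35..125 mm, undersides level.
- gauge_grip (a point): Middle of the gauge's handle, 22 mm above its underside; grip it across its 24 mm width.
- gauge_tip (a point): Nose of the blade at its lower edge, 125 mm along x from the gauge's origin. With the shoe half pressed the blade takes roughly 2 to 13 N to draw, when loose under 1 N, with the shoe flush 9 to 17 N.
- guide: Panel guide fixed to the bench: plywood base (top at z 18 mm; x -175..40, y -135..100) with two parallel rails on it, 120 mm long (y -120..0), 28 mm tall, and a gap between. Origin: on the bench, under the fixed rail's gap face at the gap's open mouth. y points out of the mouth, x from the gap to the fixed aluminium rail (gap face x = 0, 28 mm thick), z up. The blade goes in towards -y.
- guide_mouth (a point): Mouth of the gap: point on the base's top (18 mm above the bench), at the mouth end of the fixed rail's gap face.
- fence: Sliding rail (dark wood, 26 mm thick, 28 mm tall; behind it an 8 mm slab with an orange grip). Origin: foot of its gap face at the mouth, on the base's top; axes as the guide's. It slides only along x; its x in the guide's frame is minus the gap between rail faces (starts 27 to 36 mm, can be 0 to 40). It takes about 14 N to slide and stays where it is left.
- shoe: Yellow sprung shoe, 22 mm tall, along the whole gap face of the sliding rail. It stands 8 mm proud of that face, so it touches the 8 mm blade (flat on the fixed rail) at a rail gap of 16 mm; gap 12 mm presses it half way. Spring 1.6 N per mm. Origin: foot of the shoe's face at the mouth, at the base's top; axes as the guide's; its x in the fence's frame is 8 mm free, 0 pressed flush.
- fence_grip (a point): Middle of the orange grip block, by which the sliding rail is moved: 22 (x) x 50 (y) mm, standing 41 mm above the slab; its top is 21 mm above this point. It lies 95 mm behind the gap face, with 58 mm of low slab between block and rail.
- mat: Cork mat fixed to the bench, 120 (x) x 200 (y) x 4 mm thick; origin under its middle. The gauge starts standing on it, about along its y.
- bit_case: Black open case of driver bits, 100 x 170 x 30 mm, bystander; origin under its middle.
- offcut: Pale wood board 90 x 200 x 20 mm, bystander; origin under its middle.
- glue: White glue bottle, 60 mm across and 150 mm tall, bystander; origin under its middle.
- drill: Red and black cordless drill standing on its battery (75 x 115 mm foot, 180 mm tall), bystander; origin under the battery.
Mind the look-alikes: they are no part of the job. Of the things that look like the gauge, the smallest one is meant.

How it is judged:
By the outcome, as a careful person would: the job done as asked, in the order asked, and still so for the second after the job is handed in, with the robot touching nothing.
It also fails if it takes over 72 s, if anything falls off the work surface, if the arm or the gripper's body presses on something with over 40 N, if the wrist force passes 120 N, or if a joint passes its speed limit or range.

### The arm

A 6-joint arm with a two-finger parallel gripper is mounted at the origin on the work surface. World frame = base frame: x ahead of the robot, y to its left, z up, the work surface at z = 0. Lengths are in mm, angles in rad, forces in N, time in s.
With the tool pointing down it reaches from about 275 to 975 mm from the base axis. Payload 8.4 kg.
Tool frame: the origin (TCP) lies midway between the tips of the shut fingers; the grasp point (between the pads) lies 19 mm behind it; x points along the fingers, z is the direction in which the jaws open and shut, and the axes are right-handed (so a half turn about x gives the same grasp; the last joint's range is limited). The gripper opens to 92 mm and grips with 3 to 60 N. Pads are 20 mm wide; open, the fingers measure 128 mm over their backs; the gripper's body (75 mm by 189 mm) begins 69 mm behind the grasp point.
Start: joints at [1.244, 0.353, 1.633, -0, 1.155, -0.002], TCP at [199.448, 592.324, 214.583] pointing down, gripper open.
Joint ranges: [-2.63, 2.63], [-0.92, 2.1], [0.06, 2.66], [-1.3, 4.44], [0, 2.69], [-3.02, 3.02]. Speed limits (rad/s): [2.22, 2.22, 2.79, 3.14, 3.14, 3.14].

### API

Orientations are given as a rotation vector (axis times angle).
In Python, from workcell import r gives the robot as it stands.
- The arm moves only by the tool move_arm, never from a script. Its argument "targets" is a list of rows, each an object of numbers: "x", "y", "z": the shift along the tool's x, y, z in mm; "ax", "ay", "az": the turn, a rotation vector about the tool's x, y, z in degrees; "fingers": the closure, from 0 (fully open) to 1 (shut). In form: [{"x": .., "y": .., "z": .., "ax": .., "ay": .., "az": .., "fingers": ..}, ...]. A call has 1 to 12 rows; each row is the pose to reach, as a shift and turn from the pose commanded when the call began, along the tool's axes at that moment; what a row does not reach only later rows make up. A row lasts 1/8 s, in which the tool goes at most 62.5 mm and 10.7 degrees, less where a joint would pass 70% of its speed; a pose out of reach is approached as far as the arm can. A call with a gripper value outside its range is refused whole. The fingers move at their own pace and stop on an object; the grip force is fixed at half the most. Time passes only in rows, so rows that repeat a pose let the fingers close. It gives the time, the measured TCP pose, the force and the opening at its end, in the units of the state.
- r.state(): the state, without advancing time (a new reading comes with each control period).
- r.get_image(name): name is "scene" or "top"; returns a dict with "pixels" (420x560x3 uint8, red, green, blue), "camera_matrix" (3x3 intrinsics, pixels), "world_to_cam" (4x4, takes a point from world to camera coordinates). Camera axes: x right, y up, looking along -z (the intrinsics and any distortion apply to the point x, -y, -z); pixel columns grow to the right and rows downward; lengths in mm; the calibration is good to about 2 mm. A picture is of the moment at which its call begins. There is no depth.
- r.sign_off(): hands the job in, once; it reports no verdict.
The state is a dict: "t": time; "joint_pos": joint angles; "dq": joint speeds; "joint_efforts": joint torques, N m; "tcp_pos": TCP position; "tool_rot": TCP orientation; "force": force on the tool from outside, world axes, zero at the start; "moment": the same for the moment, N m; "opening": opening from 0.0 (shut) to 1.0 (fully open).
Only numpy, scipy, OpenCV 4.12 (cv2) and the standard library are available. Lean on these libraries where they do the work, as an engineer would, in place of code of your own. Each camera call takes 0.05 s, during which the arm holds its last target.

## Working session

There is one attempt and no reset: what is moved stays moved. The work goes in short steps, Python scripts to look and compute and a tool call to move; the robot and the scene stay as the last step left them, time stands still between calls to the robot, and variables do not carry over. Pictures are saved under pics/ and viewed, and the job is handed in when it is done.

Besides the shell and the picture viewer there is one more tool, called after "Emit:" as a command line: name --argument value ..., lists and objects as JSON in quotes. move_arm: Moves the arm, as the interface text tells. Its arguments: {"type":"object","properties":{"targets":{"type":"array"}},"required":["targets"]}

```bash
ls; mkdir -p pics; python3 - <<'E'
from workcell import r
import cv2
print(r.state())
for n in("scene","top"):
    d=r.get_image(n); cv2.imwrite(f"pics/{n}0.png",d["pixels"][:,:,::-1]); print(n,d["camera_matrix"].tolist(),d["world_to_cam"].tolist(),d.keys())
E
```

```text
pics
{'t': 0.0, 'joint_pos': array([ 1.24359109e+00,  3.53620233e-01,  1.63413431e+00,  1.03816336e-05,
        1.15519148e+00, -2.43639848e-03]), 'dq': array([0.00069299, 0.00054529, 0.00095574, 0.00073933, 0.0009004 ,
       0.00089762]), 'joint_efforts': array([ 2.66794297e-03, -5.93860602e+01, -3.34211111e+01,  7.01899873e-02,
        2.36179488e-02, -8.55172198e-05]), 'tcp_pos': array([199.29056485, 591.85367475, 213.88105155]), 'tool_rot': array([-0.96751186,  1.34665486,  0.96622057]), 'force': array([0.19888177, 0.54961487, 0.25808752]), 'moment': array([ 0.03973756,  0.0380063 , -0.00131343]), 'opening': 1.0014931488775356}
scene [[462.6604614379544, 0.0, 279.04366712667576], [0.0, 462.6604614379544, 207.36691655762547], [0.0, 0.0, 1.0]] [[0.3027505393768847, 0.9529899805766563, -0.012337253645351553, -113.73093306111198], [-0.7230248477784661, 0.23808942438828334, 0.6484971052282203, 331.026077629224], [0.6209486133344134, -0.18741270745325733, 0.7611171372943251, -1746.8815218730708], [0.0, 0.0, 0.0, 1.0]] dict_keys(['pixels', 'camera_matrix', 'world_to_cam'])
top [[535.4809124647594, 0.0, 280.49155054600004], [0.0, 535.4809124647594, 206.10572023321293], [0.0, 0.0, 1.0]] [[-0.0183737790866631, -0.9998213687620181, -0.004431118247023617, -2.944850547457734], [0.9978935759408029, -0.018613770736407163, 0.06214449802717731, -504.6997812645208], [-0.06221587689771694, -0.0032799551547360133, 0.9980573262874388, -1709.2183174904658], [0.0, 0.0, 0.0, 1.0]] dict_keys(['pixels', 'camera_matrix', 'world_to_cam'])
```

View pics/scene0.png

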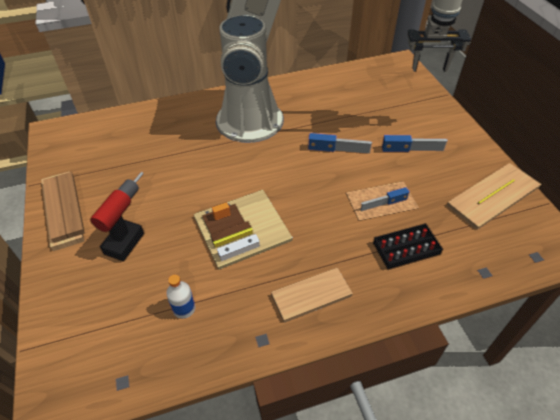

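View pics/top0.png

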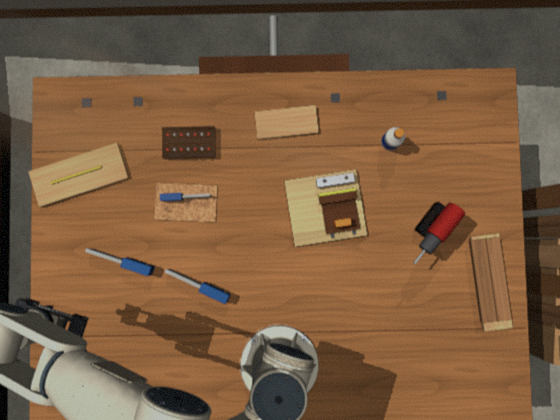

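```bash
python3 - <<'E'
import cv2
t=cv2.imread("pics/top0.png"); s=cv2.imread("pics/scene0.png")
def z(im,x0,y0,x1,y1,k,n): cv2.imwrite(n,cv2.resize(im[y0:y1,x0:x1],None,fx=k,fy=k,interpolation=cv2.INTER_CUBIC))
z(t,280,165,375,250,7,"pics/tz_guide.png")
z(t,150,175,225,230,8,"pics/tz_gauge.png")
z(s,190,185,295,270,7,"pics/sz_guide.png")
z(s,340,175,425,225,8,"pics/sz_gauge.png")
E
```

```text
(no output)
```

View pics/tz_guide.png

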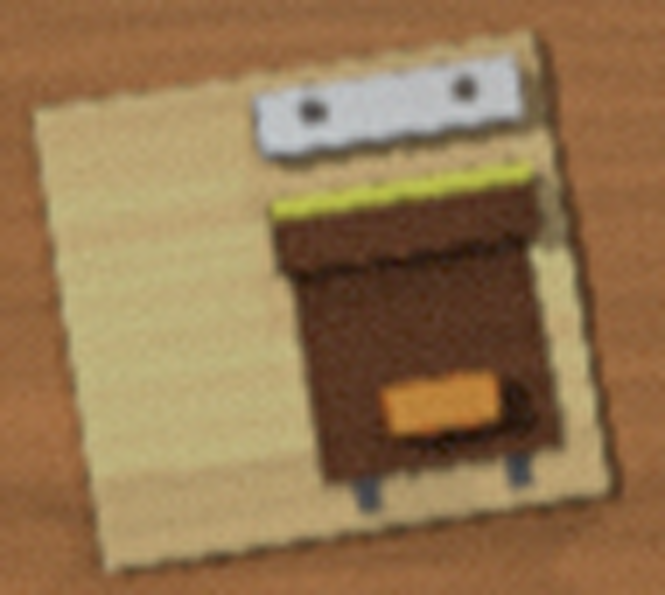

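View pics/tz_gauge.png

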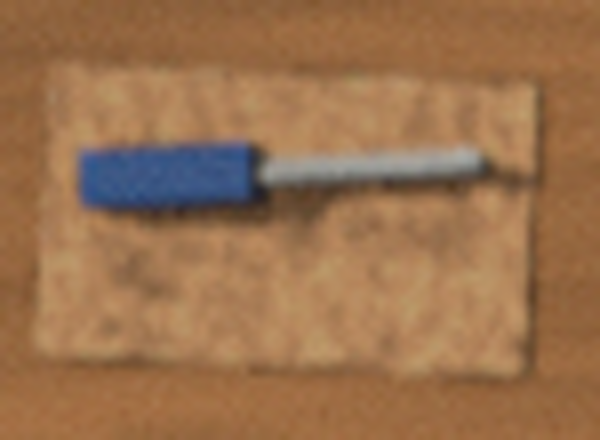

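View pics/sz_guide.png

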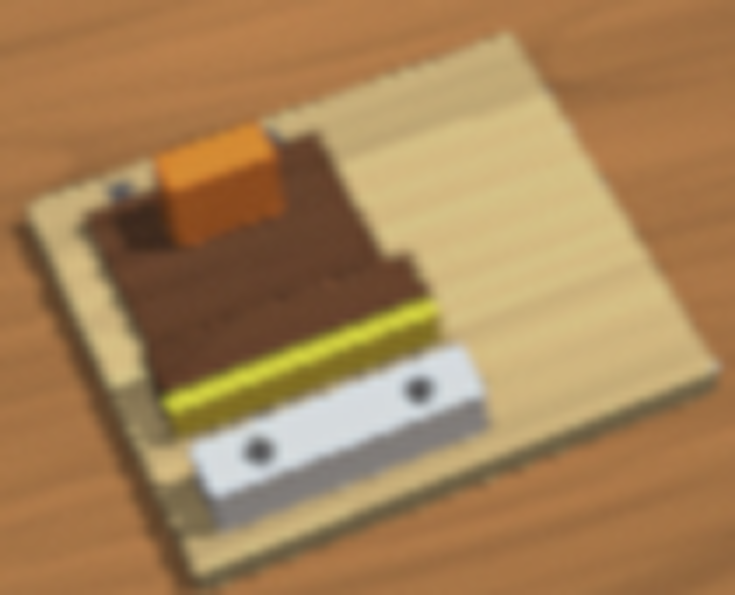

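View pics/sz_gauge.png

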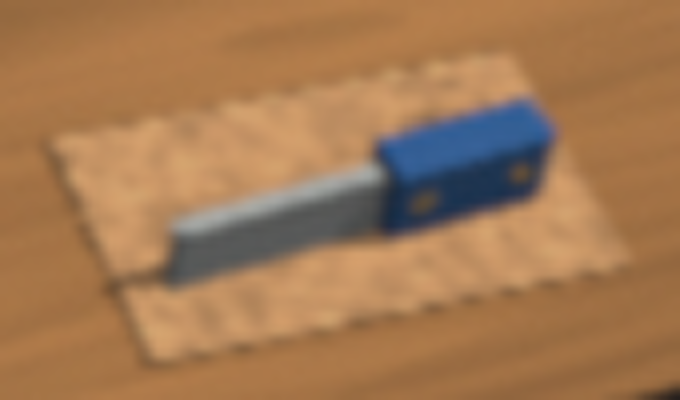

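```bash
cat > h.py <<'E'
import numpy as np, cv2
def cast(d,uv,z):
    K=np.array(d["camera_matrix"]);M=np.array(d["world_to_cam"]);R=M[:3,:3];t=M[:3,3]
    uv=np.atleast_2d(uv).astype(float);c=-R.T@t
    p=np.c_[(uv[:,0]-K[0,2])/K[0,0],-(uv[:,1]-K[1,2])/K[1,1],-np.ones(len(uv))]@R
    return (c+p*((z-c[2])/p[:,2])[:,None])
def proj(d,P):
    K=np.array(d["camera_matrix"]);M=np.array(d["world_to_cam"])
    q=np.atleast_2d(P)@M[:3,:3].T+M[:3,3]
    return np.c_[K[0,0]*q[:,0]/-q[:,2]+K[0,2],K[1,1]*-q[:,1]/-q[:,2]+K[1,2]]
def mask(d,name,box):
    h=cv2.cvtColor(d["pixels"],cv2.COLOR_RGB2HSV).astype(int);H,S,V=h[...,0],h[...,1],h[...,2]
    m={"yellow":(H>25)&(H<36)&(S>140)&(V>130),"orange":(H>8)&(H<18)&(S>190)&(V>150),
       "blue":(H>100)&(H<125)&(S>120)&(V>60),"alu":(S<45)&(V>150),"steel":(S<60)&(V>110)}[name]
    o=np.zeros(m.shape,np.uint8);x0,y0,x1,y1=box;o[y0:y1,x0:x1]=m[y0:y1,x0:x1]*255
    n,l,s,_=cv2.connectedComponentsWithStats(o)
    return (l==1+s[1:,4].argmax()).astype(np.uint8)
def rect(d,m,z):
    ys,xs=np.nonzero(m);P=cast(d,np.c_[xs,ys],z)[:,:2]
    r=cv2.minAreaRect(P.astype(np.float32));return P.mean(0).round(1),np.round(r[0],1),np.round(r[1],1),round(r[2],1)
E
python3 - <<'E'
from workcell import r
from h import *
d=r.get_image("top")
B=(280,165,375,250);G=(150,175,225,230)
for n,z,b in(("alu",46,B),("yellow",40,B),("orange",67,B),("blue",44,G),("steel",38,G)):
    m=mask(d,n,b);print(n,m.sum(),rect(d,m,z))
z=np.array([[37,108],[533,35],[612,492],[107,572]]);uv=np.array([280,165])+(z+.5)/7-.5
P=cast(d,uv,18)[:,:2];print("base corners",P.round(1).tolist())
e=P-np.roll(P,-1,0);print(np.linalg.norm(e,axis=1),np.degrees(np.arctan2(e[:,1],e[:,0])))
z=np.array([[258,157],[523,122],[519,57],[252,93]]);uv=np.array([280,165])+(z+.5)/7-.5
print("alu corners",cast(d,uv,46)[:,:2].round(1).tolist())
z=np.array([[273,220],[535,183],[530,165],[270,203]]);uv=np.array([280,165])+(z+.5)/7-.5
print("shoe top",cast(d,uv,40)[:,:2].round(1).tolist())
z=np.array([[277,220],[538,182]]);uv=np.array([280,165])+(z+.5)/7-.5
print("fence topedge",cast(d,uv,46)[:,:2].round(1).tolist())
z=np.array([[80,152],[250,145],[252,202],[82,208]]);uv=np.array([150,175])+(z+.5)/8-.5
print("handle",cast(d,uv,44)[:,:2].round(1).tolist())
z=np.array([[260,160],[482,148],[484,172],[262,186]]);uv=np.array([150,175])+(z+.5)/8-.5
print("blade",cast(d,uv,38)[:,:2].round(1).tolist())
z=np.array([[45,68],[537,82],[527,375],[36,355]]);uv=np.array([150,175])+(z+.5)/8-.5
print("mat",cast(d,uv,4)[:,:2].round(1).tolist())
E
```

```text
alu 309 (array([ 583.9, -186.7]), array([ 584.2, -186.8]), array([ 28.3, 118.5]), 7.9)
yellow 79 (array([ 545.1, -193.3]), array([ 545.1, -191.5]), array([  7.3, 113.5]), 7.9)Traceback (most recent call last):
  File "<stdin>", line 6, in <module>
  File "h.py", line 17, in mask
    return (l==1+s[1:,4].argmax()).astype(np.uint8)
                 ~~~~~~~~~~~~~~^^
ValueError: attempt to get argmax of an empty sequence
```

```bash
sed -i 's/(S>190)&(V>150)/(S>170)\&(V>140)/' h.py
cat > m.py <<'E'
from workcell import r
from h import *
d=r.get_image("top")
print(cv2.cvtColor(d["pixels"],cv2.COLOR_RGB2HSV)[[223,223,199],[343,338,172]])
B=(280,165,375,250);G=(150,175,225,230)
for n,z,b in(("alu",46,B),("yellow",40,B),("orange",67,B),("blue",44,G),("steel",38,G)):
    try: m=mask(d,n,b);print(n,m.sum(),rect(d,m,z))
    except Exception as e: print(n,e)
def S(name,z,o,k,h):
    z=np.array(z);uv=np.array(o)+(z+.5)/k-.5
    P=cast(d,uv,h)[:,:2];print(name,P.round(1).tolist());return P
P=S("base",[[37,108],[533,35],[612,492],[107,572]],[280,165],7,18)
e=P-np.roll(P,-1,0);print(np.linalg.norm(e,axis=1),np.degrees(np.arctan2(e[:,1],e[:,0])))
S("alu",[[258,157],[523,122],[519,57],[252,93]],[280,165],7,46)
S("shoe",[[273,220],[535,183],[530,165],[270,203]],[280,165],7,40)
S("fence",[[277,220],[538,182]],[280,165],7,46)
S("handle",[[80,152],[250,145],[252,202],[82,208]],[150,175],8,44)
S("blade",[[260,160],[482,148],[484,172],[262,186]],[150,175],8,38)
S("mat",[[45,68],[537,82],[527,375],[36,355]],[150,175],8,4)
E
python3 m.py
```

```text
[[ 17 176 184]
 [ 17 173 187]
 [109 149 115]]
alu 308 (array([ 584. , -186.7]), array([ 584.4, -186.8]), array([ 28.8, 118.5]), 7.9)
yellow 77 (array([ 544.8, -191.9]), array([ 545.1, -192.8]), array([  7. , 116.1]), 7.9)
orange 98 (array([ 447.4, -205.2]), array([ 447.7, -205.5]), array([22. , 48.3]), 8.4)
blue 116 (array([539.3, 334.9]), array([539.2, 334.9]), array([18.8, 63.6]), 3.0)
steel 72 (array([542.8, 256.3]), array([543. , 256.2]), array([ 8.4, 83.2]), 1.9)
base [[588.5, -27.9], [618.0, -257.3], [407.0, -287.7], [374.7, -55.9]]
[231.25388407 213.2645861  234.04284322 215.66603969] [  97.33281794    8.20239503  -82.0733815  -172.54492148]
alu [[561.2, -127.4], [574.9, -247.8], [604.5, -246.8], [590.4, -125.4]]
shoe [[533.0, -134.0], [547.6, -253.3], [555.8, -251.3], [540.7, -132.8]]
fence [[532.5, -135.4], [547.5, -253.8]]
handle [[549.9, 370.9], [551.4, 303.3], [528.7, 302.7], [527.6, 370.2]]
blade [[545.9, 300.5], [549.0, 212.0], [539.4, 211.3], [535.5, 299.8]]
mat [[588.0, 394.2], [578.5, 194.0], [459.5, 199.3], [471.3, 398.3]]
```

```bash
cat > e.py <<'E'
from workcell import r
from h import *
from scipy.ndimage import map_coordinates
from scipy.spatial.transform import Rotation as Ro
s=r.state();print(s["t"],Ro.from_rotvec(s["tool_rot"]).as_matrix().round(3).tolist())
def edge(d,p0,p1,h,trim=.12,w=2.5):
    # p0,p1 world xy guess; subpixel max-gradient along normals in image, cast back
    g=d["pixels"].astype(float).sum(2)
    a,b=proj(d,np.array([[*p0,h],[*p1,h]]));t=(b-a)/np.linalg.norm(b-a);n=np.array([-t[1],t[0]])
    pts=[]
    for f in np.linspace(trim,1-trim,40):
        o=np.arange(-w,w+.01,.1);q=a+(b-a)*f+o[:,None]*n
        v=map_coordinates(g,[q[:,1],q[:,0]],order=1);gr=np.abs(np.convolve(np.gradient(v),np.ones(8)/8,'same'));gr[:6]=0;gr[-6:]=0
        pts.append(q[gr.argmax()])
    pts=np.array(pts);P=cast(d,pts,h)[:,:2].astype(np.float32)
    vx,vy,x,y=cv2.fitLine(P,cv2.DIST_HUBER,0,.5,.5).ravel()
    res=np.abs((P-[x,y])@np.array([-vy,vx]))
    if vy<0 and abs(vy)>abs(vx) or abs(vx)>abs(vy) and vx<0: vx,vy=-vx,-vy
    return np.array([x,y]),np.array([vx,vy]),res.mean()
def rep(nm,d,p0,p1,h,**k):
    c,v,e=edge(d,p0,p1,h,**k);a=np.degrees(np.arctan2(v[1],v[0]));a=a-90 if a>45 else a
    print(nm,c.round(1),"yaw",round(a,2),"res",e.round(2));return c,v
if __name__=="__main__":
  a=np.radians(7.4);O=np.array([562.5,-129.1]);X=np.array([np.cos(a),np.sin(a)]);Y=np.array([-X[1],X[0]])
  W=lambda x,y:O+x*X+y*Y
  for n in("top","scene"):
    d=r.get_image(n);print(n)
    for nm,A,B,h in(("alu near",(0,0),(0,-120),46),("alu far",(28,0),(28,-120),46),("alu mouth",(0,0),(28,0),46),("alu end",(0,-120),(28,-120),46),
      ("base far",(40,100),(40,-135),18),("base near",(-175,100),(-175,-135),18),("base left",(-175,100),(40,100),18),("base right",(-175,-135),(40,-135),18),("shoe face",(-21,0),(-21,-120),40)):
        c,v=rep(nm,d,W(*A),W(*B),h); print("    guide coords",((c-O)@X).round(1),((c-O)@Y).round(1))
E
python3 e.py
```

```text
0.2 [[-0.0, -0.948, 0.319], [-0.001, 0.319, 0.948], [-1.0, 0.0, -0.001]]
top
alu near [ 569.4 -188.3] yaw 8.24 res 0.75
    guide coords -0.8 -59.6
alu far [ 596.6 -186.6] yaw 6.68 res 2.6
    guide coords 26.4 -61.4
alu mouth [ 576.6 -128.2] yaw 0.06 res 0.34
    guide coords 14.1 -0.9
alu end [ 592.3 -245.8] yaw 0.02 res 0.54
    guide coords 14.5 -119.6
base far [ 602.3 -136.7] yaw 8.27 res 1.53
    guide coords 38.5 -12.7
base near [ 390.7 -168.5] yaw 7.78 res 0.73
    guide coords -175.4 -17.0
base left [496.7 -38.5] yaw 7.97 res 0.67
    guide coords -53.6 98.4
base right [ 504.9 -273.3] yaw 7.32 res 1.24
    guide coords -75.7 -135.6
shoe face [ 543.8 -195.5] yaw 7.4 res 0.0
    guide coords -27.1 -63.5
scene
alu near [ 567.7 -190.7] yaw 7.82 res 1.04
    guide coords -2.8 -61.8
alu far [ 597.9 -192.6] yaw 8.09 res 0.53
    guide coords 27.0 -67.5
alu mouth [ 576.1 -128.7] yaw 4.65 res 0.41
    guide coords 13.5 -1.3
alu end [ 593.7 -246.8] yaw 3.32 res 0.53
    guide coords 15.8 -120.7
base far [ 604.3 -148. ] yaw 7.99 res 0.43
    guide coords 39.0 -24.1
base near [ 391.6 -178.4] yaw 7.45 res 1.23
    guide coords -175.8 -26.9
base left [487.2 -40. ] yaw 7.69 res 0.41
    guide coords -63.2 98.0
base right [ 516.4 -273.1] yaw 7.62 res 0.56
    guide coords -64.3 -136.9
shoe face [ 544.9 -181.5] yaw 7.81 res 0.53
    guide coords -24.2 -49.7
```

Emit:
move_arm --targets '[{"x":124,"y":-404,"z":-135,"ax":69},{"x":124,"y":-404,"z":-135,"ax":69},{"x":124,"y":-404,"z":-135,"ax":69},{"x":124,"y":-404,"z":-135,"ax":69},{"x":124,"y":-404,"z":-135,"ax":69},{"x":124,"y":-404,"z":-135,"ax":69},{"x":124,"y":-404,"z":-135,"ax":69},{"x":124,"y":-404,"z":-135,"ax":69},{"x":124,"y":-404,"z":-135,"ax":69},{"x":124,"y":-404,"z":-135,"ax":69}]'

```text
validation failed for argument at $.ta...
```

Emit:
move_arm --targets '[{"x":124,"y":-404,"z":-135,"ax":69,"ay":0,"az":0,"fingers":0},{"x":124,"y":-404,"z":-135,"ax":69,"ay":0,"az":0,"fingers":0},{"x":124,"y":-404,"z":-135,"ax":69,"ay":0,"az":0,"fingers":0},{"x":124,"y":-404,"z":-135,"ax":69,"ay":0,"az":0,"fingers":0},{"x":124,"y":-404,"z":-135,"ax":69,"ay":0,"az":0,"fingers":0},{"x":124,"y":-404,"z":-135,"ax":69,"ay":0,"az":0,"fingers":0},{"x":124,"y":-404,"z":-135,"ax":69,"ay":0,"az":0,"fingers":0},{"x":124,"y":-404,"z":-135,"ax":69,"ay":0,"az":0,"fingers":0},{"x":124,"y":-404,"z":-135,"ax":69,"ay":0,"az":0,"fingers":0},{"x":124,"y":-404,"z":-135,"ax":69,"ay":0,"az":0,"fingers":0}]'

```text
t: 1.55
tcp_pos: [538.4, 336.5, 91.1]
tool_rot: [-0.034, 1.57, 0.034]
force: [-1.1, 0.4, -0.2]
opening: 0.999
```

Emit:
move_arm --targets '[{"x":40,"y":-1,"z":1,"ax":0,"ay":0,"az":0,"fingers":0.4},{"x":65,"y":-1,"z":1,"ax":0,"ay":0,"az":0,"fingers":0.4},{"x":80,"y":-1,"z":1,"ax":0,"ay":0,"az":0,"fingers":0.4},{"x":80,"y":-1,"z":1,"ax":0,"ay":0,"az":0,"fingers":0.4},{"x":80,"y":-1,"z":1,"ax":0,"ay":0,"az":0,"fingers":0.4}]'

```text
t: 2.17
tcp_pos: [540.7, 335.3, 11.7]
tool_rot: [-0.033, 1.569, 0.034]
force: [-0.5, 0.7, 0.5]
opening: 0.604
```

```bash
cat > look.py <<'E'
import sys
from workcell import r
import cv2
n,x0,y0,x1,y1,k,f=sys.argv[1],*map(int,sys.argv[2:7]),sys.argv[7]
d=r.get_image(n);im=d["pixels"][y0:y1,x0:x1,::-1]
cv2.imwrite("pics/"+f,cv2.resize(im,None,fx=k,fy=k,interpolation=cv2.INTER_CUBIC));s=r.state();print(s["t"],s["tcp_pos"].round(1),s["force"].round(2),s["opening"])
E
python3 look.py scene 340 130 440 230 6 s1.png
```

```text
2.225 [540.9 335.2  11.8] [ 0.15  0.63 -1.03] 0.601465272844733
```

View pics/s1.png

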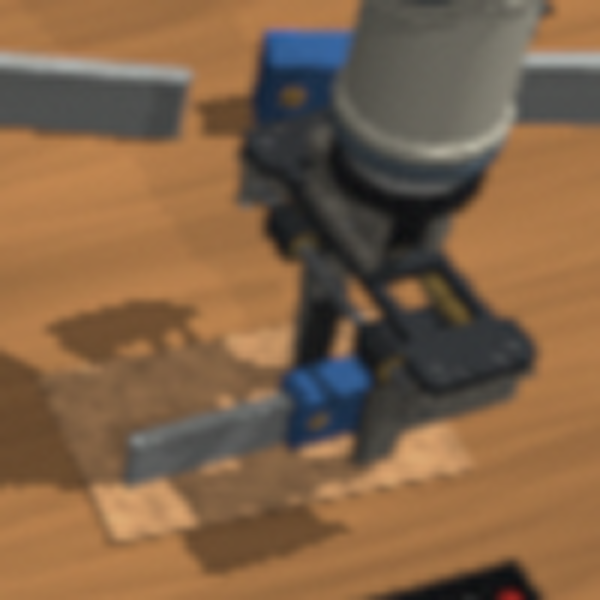

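The picture shows the fingers astride the blue handle (about px 330,400 in the zoom), the blade clear. Close and lift.

Emit:
move_arm --targets '[{"x":0,"y":0,"z":0,"ax":0,"ay":0,"az":0,"fingers":1},{"x":0,"y":0,"z":0,"ax":0,"ay":0,"az":0,"fingers":1},{"x":0,"y":0,"z":0,"ax":0,"ay":0,"az":0,"fingers":1},{"x":0,"y":0,"z":0,"ax":0,"ay":0,"az":0,"fingers":1},{"x":0,"y":0,"z":0,"ax":0,"ay":0,"az":0,"fingers":1},{"x":-30,"y":0,"z":0,"ax":0,"ay":0,"az":0,"fingers":1},{"x":-80,"y":0,"z":0,"ax":0,"ay":0,"az":0,"fingers":1},{"x":-80,"y":0,"z":0,"ax":0,"ay":0,"az":0,"fingers":1}]'

```text
t: 3.22
tcp_pos: [542.6, 335.9, 94.2]
tool_rot: [-0.03, 1.565, 0.035]
force: [0.1, -0.2, -1.8]
opening: 0.259
```

```bash
python3 look.py scene 340 110 440 210 6 s2.png
```

```text
3.275 [541.2 335.1  92. ] [-1.03  0.19 -1.92] 0.25350774741830523
```

View pics/s2.png

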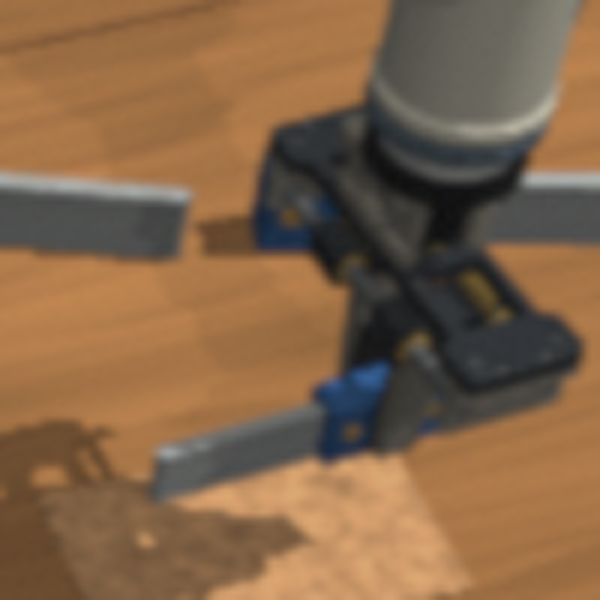

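```bash
python3 look.py top 150 170 230 230 8 t2.png; python3 - <<'E'
from workcell import r
from h import *
from scipy.spatial.transform import Rotation as Ro
d=r.get_image("scene");s=r.state()
P=cast(d,[[366.4,185.3]],s["tcp_pos"][2]-7.8+34);print(P,s["tcp_pos"])
R=Ro.from_rotvec(s["tool_rot"]);print(R.as_matrix().round(4).tolist(),R.inv().apply(P-s["tcp_pos"]))
E
```

```text
3.325 [540.1 334.4  90.4] [-0.27  0.28 -1.81] 0.2582983313744843
[[543.56115081 218.03682519 115.71157244]] [539.53922206 334.05218087  89.51157244]
[[-0.0013, -0.0417, 0.9991], [-0.0008, 0.9991, 0.0417], [-1.0, -0.0007, -0.0013]] [[ -26.11620768 -116.10080658   -0.85151131]]
```

View pics/t2.png

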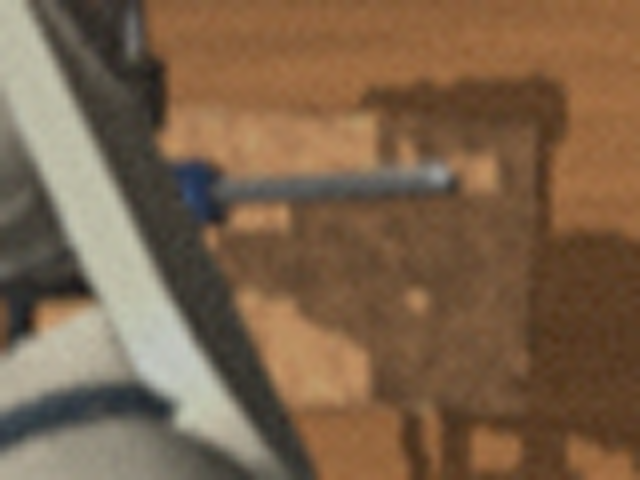

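```bash
python3 - <<'E'
from workcell import r
from h import *
from scipy.spatial.transform import Rotation as Ro
d=r.get_image("top");s=r.state();R=Ro.from_rotvec(s["tool_rot"])
uv=np.array([150,170])+(np.array([[455,178],[452,190],[215,187],[215,200]])+.5)/8-.5
P=cast(d,uv,s["tcp_pos"][2]-7.8+34)
print(s["tcp_pos"],P,R.inv().apply(P-s["tcp_pos"]).round(1))
# target
a=np.radians(7.8);X=np.array([np.cos(a),np.sin(a),0]);Y=np.array([-X[1],X[0],0]);O=np.array([562.,-129.7,0])
for gx,gy,z in((-10,150,92),(-10,150,28),(-10,45,28)):
    T=O+gx*X+gy*Y+[0,0,z]; print(T.round(1),R.inv().apply(T-s["tcp_pos"]).round(1))
print(np.degrees(Ro.from_matrix(np.c_[[0,0,-1],Y,X]).__rmul__(R.inv()).as_rotvec()) if 0 else np.degrees((R.inv()*Ro.from_matrix(np.c_[[0,0,-1],Y,X])).as_rotvec()).round(2))
E
```

```text
[539.27514751 333.88001368  89.0410985 ] [[546.1095081  211.8123088  115.2410985 ]
 [541.5524695  212.9980911  115.2410985 ]
 [544.38871342 303.15427114 115.2410985 ]
 [539.42854472 303.18546659 115.2410985 ]] [[ -26.1 -122.3    1.7]
 [ -26.  -120.9   -2.8]
 [ -26.2  -30.9    3.8]
 [ -26.2  -30.7   -1.2]]
[531.7  17.6  92. ] [  -2.5 -315.7  -20.7]
[531.7  17.6  28. ] [  61.5 -315.7  -20.6]
[546.  -86.5  28. ] [  61.6 -420.2  -10.7]
[-5.41 -0.13  0.06]
```

Emit:
move_arm --targets '[{"x":-5,"y":-316,"z":-21,"ax":-5.4,"ay":0,"az":0,"fingers":1},{"x":-5,"y":-316,"z":-21,"ax":-5.4,"ay":0,"az":0,"fingers":1},{"x":-5,"y":-316,"z":-21,"ax":-5.4,"ay":0,"az":0,"fingers":1},{"x":-5,"y":-316,"z":-21,"ax":-5.4,"ay":0,"az":0,"fingers":1},{"x":-5,"y":-316,"z":-21,"ax":-5.4,"ay":0,"az":0,"fingers":1},{"x":-5,"y":-316,"z":-21,"ax":-5.4,"ay":0,"az":0,"fingers":1},{"x":-5,"y":-316,"z":-21,"ax":-5.4,"ay":0,"az":0,"fingers":1},{"x":25,"y":-316,"z":-21,"ax":-5.4,"ay":0,"az":0,"fingers":1},{"x":50,"y":-316,"z":-21,"ax":-5.4,"ay":0,"az":0,"fingers":1},{"x":50,"y":-316,"z":-21,"ax":-5.4,"ay":0,"az":0,"fingers":1},{"x":50,"y":-316,"z":-21,"ax":-5.4,"ay":0,"az":0,"fingers":1}]'

```text
t: 4.8
tcp_pos: [532.8, 18.9, 40.9]
tool_rot: [-0.108, 1.568, 0.108]
force: [0.1, -0.1, -0.7]
opening: 0.26
```

```bash
python3 look.py scene 190 150 310 260 6 s3.png;  python3 look.py top 230 150 375 250 5 t3.png
```

```text
4.85 [533.1  18.7  41.3] [ 0.66 -0.08 -1.31] 0.2596584833283191
4.9 [533.3  18.5  41.5] [-0.24 -0.47 -0.73] 0.26161750383181087
```

View pics/s3.png

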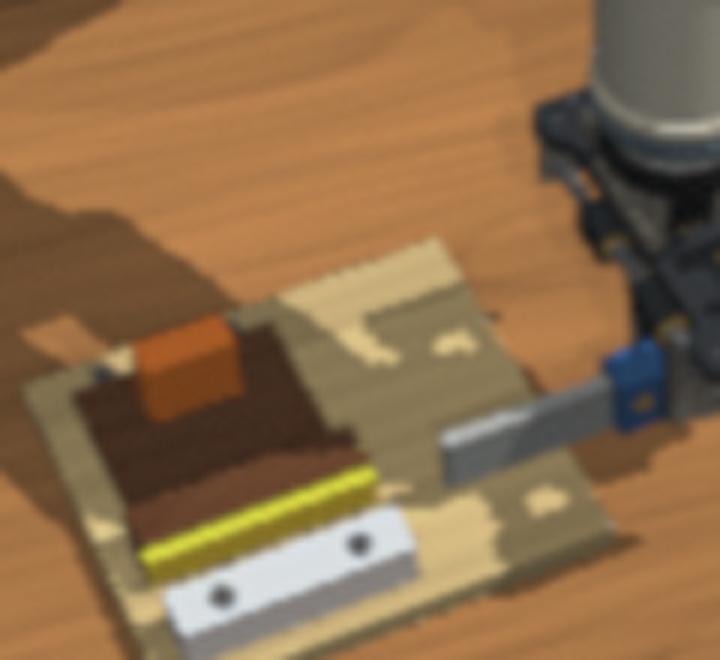

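View pics/t3.png

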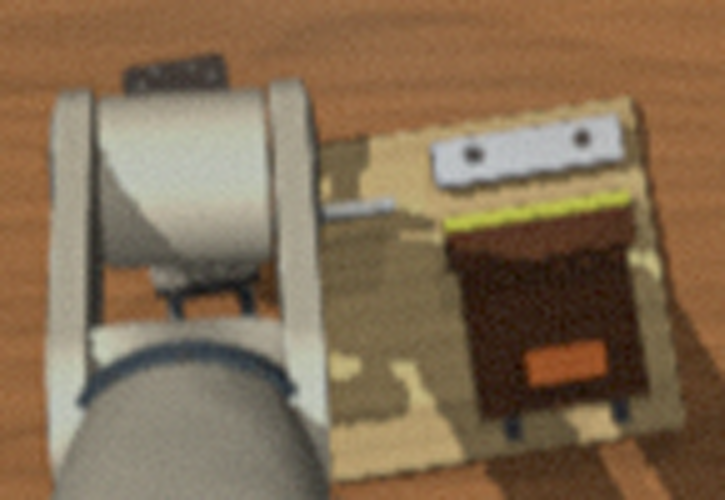

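Emit:
move_arm --targets '[{"x":7,"y":0,"z":0,"ax":0,"ay":0,"az":0,"fingers":1},{"x":11,"y":0,"z":0,"ax":0,"ay":0,"az":0,"fingers":1},{"x":11,"y":0,"z":0,"ax":0,"ay":0,"az":0,"fingers":1},{"x":11,"y":-20,"z":0,"ax":0,"ay":0,"az":0,"fingers":1},{"x":11,"y":-40,"z":0,"ax":0,"ay":0,"az":0,"fingers":1},{"x":11,"y":-50,"z":0,"ax":0,"ay":0,"az":0,"fingers":1},{"x":11,"y":-50,"z":0,"ax":0,"ay":0,"az":0,"fingers":1}]'

```text
t: 5.78
tcp_pos: [539.4, -32.8, 29.6]
tool_rot: [-0.105, 1.568, 0.105]
force: [-0.3, -0.3, -1.0]
opening: 0.264
```

```bash
cat > g.py <<'E'
from workcell import r
from h import *
from scipy.spatial.transform import Rotation as Ro
a=np.radians(7.8);X=np.array([np.cos(a),np.sin(a),0]);Y=np.array([-X[1],X[0],0]);O=np.array([562.,-129.7,0]);G=np.c_[X,Y,[0,0,1]]
s=r.state();R=Ro.from_rotvec(s["tool_rot"]).as_matrix()
print("t",s["t"],"guide tcp",((s["tcp_pos"]-O)@G).round(1),"F guide",(s["force"]@G).round(2),"M",s["moment"].round(2),"tool y in guide",(G.T@R[:,1]).round(4),"down",R[:,0].round(4),"op",round(s["opening"]*92,1))
E
python3 g.py; python3 look.py top 260 150 375 250 6 t4.png; python3 look.py scene 190 150 310 260 6 s4.png;
```

```text
t 5.775 guide tcp [-9.2 99.1 29.6] F guide [-0.3  -0.24 -0.99] M [-0.02  0.05  0.06] tool y in guide [ 0.002  1.    -0.   ] down [ 2.e-04  0.e+00 -1.e+00] op 24.2
5.825 [539.2 -32.2  29.6] [ 0.14  0.54 -0.91] 0.26166591026128466
5.875 [539.1 -31.8  29.5] [-1.01 -0.52 -0.83] 0.2567217656875815
```

View pics/t4.png

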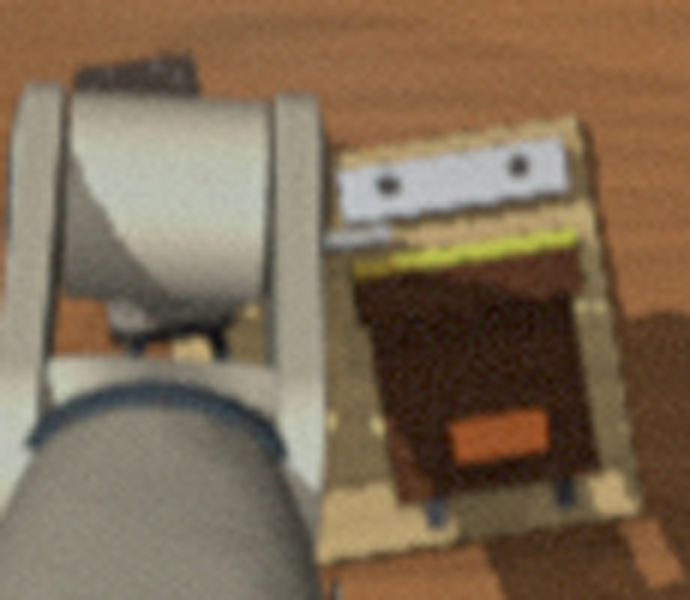

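View pics/s4.png

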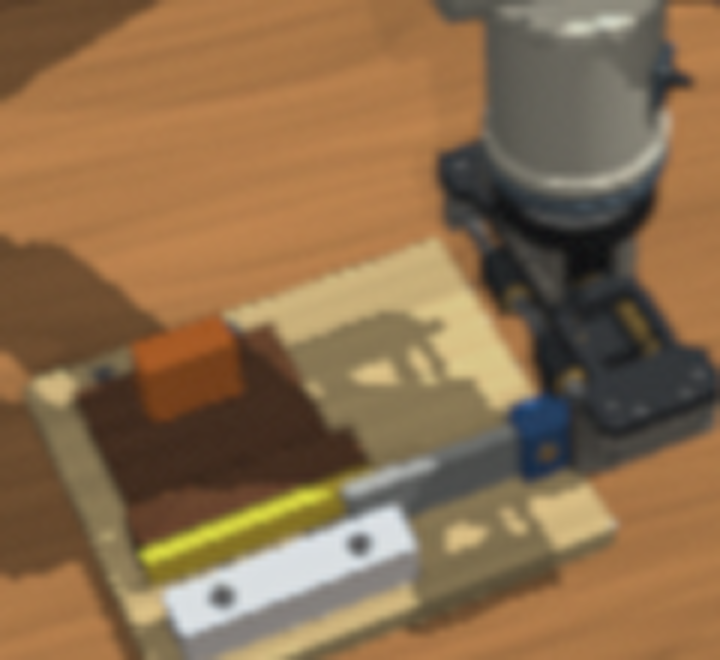

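The nose is inside the mouth (top zoom ~ (390,235)) between rail and shoe. Go on.

Emit:
move_arm --targets '[{"x":0,"y":-15,"z":0,"ax":0,"ay":0,"az":0,"fingers":1},{"x":0,"y":-30,"z":0,"ax":0,"ay":0,"az":0,"fingers":1},{"x":0,"y":-45,"z":0,"ax":0,"ay":0,"az":0,"fingers":1},{"x":0,"y":-54,"z":0,"ax":0,"ay":0,"az":0,"fingers":1},{"x":0,"y":-54,"z":0,"ax":0,"ay":0,"az":0,"fingers":1},{"x":0,"y":-54,"z":0,"ax":0,"ay":0,"az":0,"fingers":1}]'

```text
t: 6.62
tcp_pos: [546.4, -85.0, 29.5]
tool_rot: [-0.107, 1.568, 0.107]
force: [0.7, -0.8, -1.2]
opening: 0.259
```

```bash
python3 g.py; python3 look.py top 260 150 375 250 6 t5.png; python3 look.py scene 190 150 310 260 6 s5.png;
```

```text
t 6.625 guide tcp [-9.4 46.4 29.5] F guide [ 0.6  -0.88 -1.2 ] M [0.02 0.03 0.02] tool y in guide [3.e-04 1.e+00 2.e-04] down [-2.e-04  1.e-04 -1.e+00] op 23.8
6.675 [546.4 -84.9  29.5] [-0.63 -0.1  -1.4 ] 0.2602407924335516
6.725 [546.5 -84.8  29.6] [ 0.41  0.05 -1.22] 0.25880583101142324
```

View pics/t5.png

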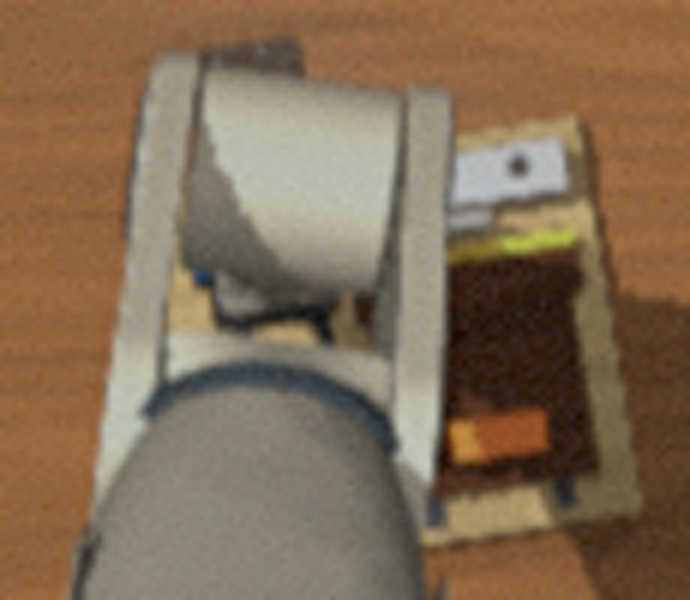

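View pics/s5.png

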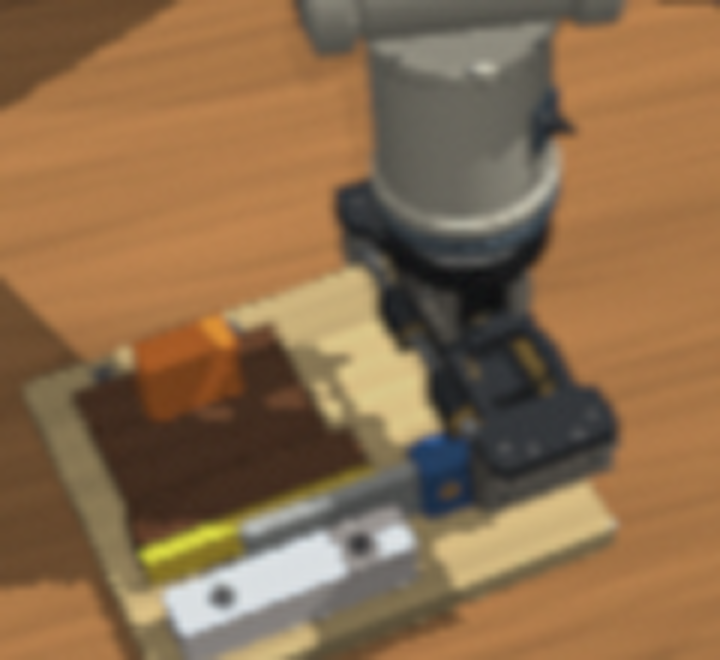

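Emit:
move_arm --targets '[{"x":2,"y":0,"z":0,"ax":0,"ay":0,"az":0,"fingers":1},{"x":3.5,"y":0,"z":0,"ax":0,"ay":0,"az":0,"fingers":1},{"x":3.5,"y":0,"z":0,"ax":0,"ay":0,"az":0,"fingers":1}]'

```text
t: 7.1
tcp_pos: [546.4, -85.0, 25.9]
tool_rot: [-0.107, 1.569, 0.107]
force: [0.4, -0.6, -1.2]
opening: 0.26
```

```bash
python3 g.py
```

```text
t 7.1 guide tcp [-9.4 46.4 25.9] F guide [ 0.28 -0.61 -1.18] M [-0.04  0.04  0.01] tool y in guide [-0.e+00  1.e+00  1.e-04] down [-4.e-04  1.e-04 -1.e+00] op 23.9
```

Not touching yet; 1 mm more at a time.

Emit:
move_arm --targets '[{"x":0.7,"y":0,"z":0,"ax":0,"ay":0,"az":0,"fingers":1},{"x":0.7,"y":0,"z":0,"ax":0,"ay":0,"az":0,"fingers":1}]'

```text
t: 7.35
tcp_pos: [546.6, -85.1, 25.4]
tool_rot: [-0.107, 1.568, 0.107]
force: [0.2, -1.2, -1.3]
opening: 0.263
```

```bash
python3 g.py
```

```text
t 7.35 guide tcp [-9.2 46.3 25.4] F guide [ 0.  -1.2 -1.3] M [-0.01  0.07  0.05] tool y in guide [2.e-04 1.e+00 0.e+00] down [-1.e-04  0.e+00 -1.e+00] op 24.2
```

Emit:
move_arm --targets '[{"x":0.7,"y":0,"z":0,"ax":0,"ay":0,"az":0,"fingers":1},{"x":1.2,"y":0,"z":0,"ax":0,"ay":0,"az":0,"fingers":1},{"x":1.2,"y":0,"z":0,"ax":0,"ay":0,"az":0,"fingers":1}]'

```text
t: 7.72
tcp_pos: [546.7, -85.2, 24.7]
tool_rot: [-0.107, 1.568, 0.107]
force: [-2.4, 0.1, 5.7]
opening: 0.254
```

```bash
python3 g.py
```

```text
t 7.725 guide tcp [-9.2 46.2 24.7] F guide [-2.33  0.41  5.69] M [-0.03  0.39  0.  ] tool y in guide [ 2.e-04  1.e+00 -1.e-04] down [ 1.e-04 -0.e+00 -1.e+00] op 23.4
```

Emit:
move_arm --targets '[{"x":-0.5,"y":0,"z":2,"ax":0,"ay":0,"az":0,"fingers":1},{"x":-0.5,"y":0,"z":4,"ax":0,"ay":0,"az":0,"fingers":1},{"x":-0.5,"y":0,"z":4,"ax":0,"ay":0,"az":0,"fingers":1}]'

```text
t: 8.1
tcp_pos: [550.9, -84.6, 24.7]
tool_rot: [-0.107, 1.568, 0.107]
force: [-0.1, 0.5, 1.1]
opening: 0.259
```

```bash
python3 g.py
```

```text
t 8.1 guide tcp [-4.9 46.2 24.7] F guide [-0.07  0.49  1.1 ] M [ 0.05  0.14 -0.03] tool y in guide [ 2.e-04  1.e+00 -1.e-04] down [ 4.e-04 -1.e-04 -1.e+00] op 23.8
```

Emit:
move_arm --targets '[{"x":0,"y":0,"z":0.6,"ax":0,"ay":0,"az":0,"fingers":1},{"x":0,"y":0,"z":1.2,"ax":0,"ay":0,"az":0,"fingers":1},{"x":0,"y":0,"z":1.2,"ax":0,"ay":0,"az":0,"fingers":1}]'

```text
t: 8.48
tcp_pos: [551.0, -84.5, 24.7]
tool_rot: [-0.107, 1.57, 0.107]
force: [-3.4, -1.6, 5.5]
opening: 0.258
```

```bash
python3 g.py
```

```text
t 8.475 guide tcp [-4.8 46.2 24.7] F guide [-3.61 -1.11  5.47] M [-0.37  0.75 -0.09] tool y in guide [1.e-04 1.e+00 1.e-04] down [-1.4e-03 -1.0e-04 -1.0e+00] op 23.7
```

Emit:
move_arm --targets '[{"x":0,"y":0,"z":-0.8,"ax":0,"ay":0,"az":0,"fingers":1},{"x":0,"y":0,"z":-0.8,"ax":0,"ay":0,"az":0,"fingers":1}]'

```text
t: 8.72
tcp_pos: [551.0, -84.6, 24.7]
tool_rot: [-0.107, 1.568, 0.107]
force: [-1.7, -0.5, 2.2]
opening: 0.257
```

```bash
python3 g.py
```

```text
t 8.725 guide tcp [-4.7 46.2 24.7] F guide [-1.73 -0.28  2.17] M [-0.15  0.31 -0.03] tool y in guide [ 2.e-04  1.e+00 -1.e-04] down [ 2.e-04 -0.e+00 -1.e+00] op 23.6
```

Emit:
move_arm --targets '[{"x":0,"y":0,"z":0,"ax":0,"ay":0,"az":0,"fingers":0.5},{"x":0,"y":0,"z":0,"ax":0,"ay":0,"az":0,"fingers":0.5},{"x":0,"y":0,"z":0,"ax":0,"ay":0,"az":0,"fingers":0.5}]'

```text
t: 9.1
tcp_pos: [551.0, -84.5, 24.6]
tool_rot: [-0.107, 1.568, 0.107]
force: [0.4, 0.1, -0.0]
opening: 0.497
```

```bash
python3 g.py
```

```text
t 9.1 guide tcp [-4.7 46.3 24.6] F guide [ 0.41  0.04 -0.02] M [-0.09  0.03  0.03] tool y in guide [ 1.e-04  1.e+00 -0.e+00] down [ 1.e-04 -0.e+00 -1.e+00] op 45.7
```

Emit:
move_arm --targets '[{"x":-30,"y":0,"z":0,"ax":0,"ay":0,"az":0,"fingers":0.5},{"x":-80,"y":0,"z":0,"ax":0,"ay":0,"az":0,"fingers":0.5},{"x":-80,"y":-50,"z":-60,"ax":0,"ay":0,"az":0,"fingers":0.4},{"x":-80,"y":-107,"z":-119,"ax":0,"ay":0,"az":0,"fingers":0.4},{"x":-80,"y":-107,"z":-119,"ax":0,"ay":0,"az":0,"fingers":0.4},{"x":-80,"y":-107,"z":-119,"ax":0,"ay":0,"az":0,"fingers":0.4}]'

```text
t: 9.85
tcp_pos: [446.3, -208.0, 104.8]
tool_rot: [-0.104, 1.568, 0.104]
force: [0.7, -0.2, 0.0]
opening: 0.6
```

```bash
python3 g.py;python3 look.py scene 190 130 310 260 5 s6.png; python3 look.py top 260 150 375 250 6 t6.png
```

```text
t 9.85 guide tcp [-125.3  -61.9  104.8] F guide [ 0.65 -0.24  0.01] M [-0.09  0.05  0.  ] tool y in guide [ 3.2e-03  1.0e+00 -1.0e-04] down [-2.e-04 -1.e-04 -1.e+00] op 55.2
9.9 [ 447.3 -207.2  104.8] [ 1.02 -0.24 -0.33] 0.5985000871653163
9.95 [ 447.9 -206.7  104.8] [0.25 0.26 0.79] 0.6027012132560156
```

View pics/s6.png

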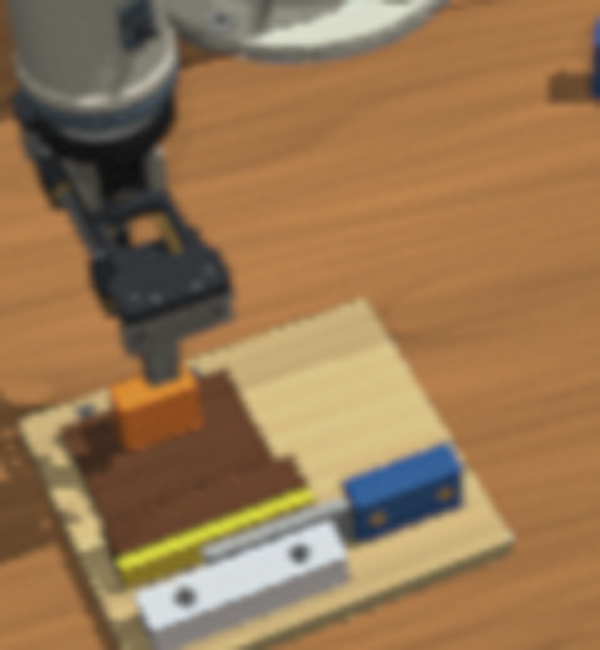

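View pics/t6.png

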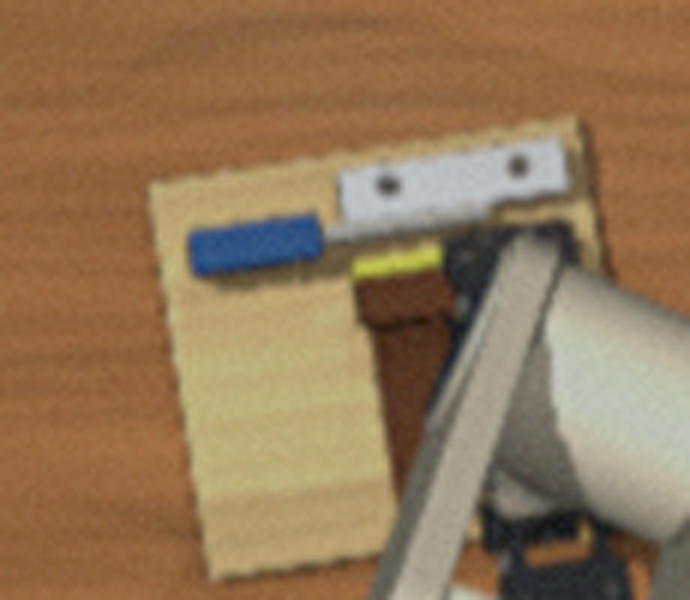

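Emit:
move_arm --targets '[{"x":40,"y":0,"z":0,"ax":0,"ay":0,"az":0,"fingers":0.4},{"x":65,"y":0,"z":0,"ax":0,"ay":0,"az":0,"fingers":0.4},{"x":71,"y":0,"z":0,"ax":0,"ay":0,"az":0,"fingers":0.4},{"x":71,"y":0,"z":0,"ax":0,"ay":0,"az":0,"fingers":0.4},{"x":71,"y":0,"z":0,"ax":0,"ay":0,"az":0,"fingers":1},{"x":71,"y":0,"z":0,"ax":0,"ay":0,"az":0,"fingers":1},{"x":71,"y":0,"z":0,"ax":0,"ay":0,"az":0,"fingers":1},{"x":71,"y":0,"z":0,"ax":0,"ay":0,"az":0,"fingers":1},{"x":71,"y":0,"z":0,"ax":0,"ay":0,"az":0,"fingers":1}]'

```text
t: 11.08
tcp_pos: [447.0, -206.9, 34.0]
tool_rot: [-0.107, 1.569, 0.107]
force: [-3.6, -0.5, 7.0]
opening: 0.242
```

```bash
python3 g.py;python3 look.py scene 190 130 310 260 5 s7.png;python3 g.py
```

```text
t 11.075 guide tcp [-124.4  -60.8   34. ] F guide [-3.59 -0.01  7.04] M [-0.36  0.69  0.02] tool y in guide [-1.e-04  1.e+00 -0.e+00] down [-8.e-04 -2.e-04 -1.e+00] op 22.2
11.125 [ 447.  -206.8   34. ] [-3.47 -1.39  6.69] 0.23705838755521927
t 11.125 guide tcp [-124.5  -60.8   34. ] F guide [-3.63 -0.91  6.69] M [-0.33  0.68  0.11] tool y in guide [-1.e-04  1.e+00  0.e+00] down [-9.e-04 -1.e-04 -1.e+00] op 21.8
```

View pics/s7.png

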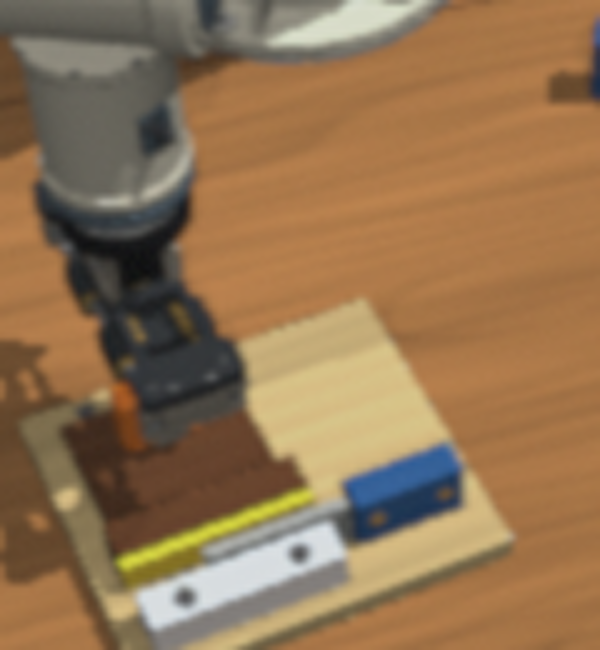

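Emit:
move_arm --targets '[{"x":0,"y":0,"z":3,"ax":0,"ay":0,"az":0,"fingers":1},{"x":0,"y":0,"z":6,"ax":0,"ay":0,"az":0,"fingers":1},{"x":0,"y":0,"z":9,"ax":0,"ay":0,"az":0,"fingers":1},{"x":0,"y":0,"z":10,"ax":0,"ay":0,"az":0,"fingers":1}]'

```text
t: 11.62
tcp_pos: [455.0, -205.6, 34.0]
tool_rot: [-0.107, 1.572, 0.108]
force: [-13.6, -6.8, 14.5]
opening: 0.24
```

```bash
python3 g.py
```

```text
t 11.625 guide tcp [-116.3  -60.7   34. ] F guide [-14.41  -4.91  14.46] M [-1.02  1.72  0.03] tool y in guide [-6.e-04  1.e+00  6.e-04] down [-0.0042 -0.     -1.    ] op 22.1
```

Emit:
move_arm --targets '[{"x":0,"y":0,"z":0.5,"ax":0,"ay":0,"az":0,"fingers":1},{"x":0,"y":0,"z":1,"ax":0,"ay":0,"az":0,"fingers":1}]'

```text
t: 11.88
tcp_pos: [455.9, -205.5, 34.0]
tool_rot: [-0.107, 1.572, 0.108]
force: [-13.5, -6.1, 13.5]
opening: 0.234
```

```bash
python3 g.py
```

```text
t 11.875 guide tcp [-115.4  -60.7   34. ] F guide [-14.16  -4.18  13.55] M [-1.02  1.76  0.04] tool y in guide [-5.e-04  1.e+00  6.e-04] down [-0.0042 -0.     -1.    ] op 21.5
```

Emit:
move_arm --targets '[{"x":0,"y":0,"z":0.5,"ax":0,"ay":0,"az":0,"fingers":1},{"x":0,"y":0,"z":1,"ax":0,"ay":0,"az":0,"fingers":1}]'

```text
t: 12.12
tcp_pos: [456.9, -205.4, 34.0]
tool_rot: [-0.107, 1.572, 0.108]
force: [-14.1, -5.5, 13.3]
opening: 0.233
```

```bash
python3 g.py
```

```text
t 12.125 guide tcp [-114.4  -60.7   34. ] F guide [-14.67  -3.53  13.27] M [-1.02  1.72  0.09] tool y in guide [-5.e-04  1.e+00  6.e-04] down [-0.0042 -0.     -1.    ] op 21.5
```

Emit:
move_arm --targets '[{"x":0,"y":0,"z":1,"ax":0,"ay":0,"az":0,"fingers":1},{"x":0,"y":0,"z":2,"ax":0,"ay":0,"az":0,"fingers":1}]'

```text
t: 12.38
tcp_pos: [458.8, -205.1, 34.0]
tool_rot: [-0.107, 1.572, 0.108]
force: [-13.4, -5.3, 13.9]
opening: 0.239
```

```bash
python3 g.py
```

```text
t 12.375 guide tcp [-112.4  -60.7   34. ] F guide [-14.    -3.47  13.85] M [-1.01  1.71  0.01] tool y in guide [-5.e-04  1.e+00  5.e-04] down [-0.0042 -0.     -1.    ] op 22.0
```

Emit:
move_arm --targets '[{"x":0,"y":0,"z":0.5,"ax":0,"ay":0,"az":0,"fingers":1},{"x":0,"y":0,"z":1,"ax":0,"ay":0,"az":0,"fingers":1}]'

```text
t: 12.62
tcp_pos: [459.7, -205.0, 34.0]
tool_rot: [-0.107, 1.573, 0.108]
force: [-14.9, -4.8, 14.8]
opening: 0.235
```

```bash
python3 g.py
```

```text
t 12.625 guide tcp [-111.6  -60.7   34. ] F guide [-15.45  -2.71  14.83] M [-1.04  1.8   0.04] tool y in guide [-6.e-04  1.e+00  6.e-04] down [-0.0044 -0.     -1.    ] op 21.6
```

Emit:
move_arm --targets '[{"x":0,"y":0,"z":0.5,"ax":0,"ay":0,"az":0,"fingers":1},{"x":0,"y":0,"z":1,"ax":0,"ay":0,"az":0,"fingers":1}]'

```text
t: 12.88
tcp_pos: [460.5, -204.9, 34.0]
tool_rot: [-0.107, 1.573, 0.108]
force: [-15.2, -6.2, 15.2]
opening: 0.236
```

```bash
python3 g.py
```

```text
t 12.875 guide tcp [-110.8  -60.7   34. ] F guide [-15.89  -4.08  15.17] M [-1.12  2.02  0.03] tool y in guide [-7.e-04  1.e+00  6.e-04] down [-0.0048 -0.     -1.    ] op 21.7
```

Emit:
move_arm --targets '[{"x":0,"y":0,"z":0.5,"ax":0,"ay":0,"az":0,"fingers":1},{"x":0,"y":0,"z":1,"ax":0,"ay":0,"az":0,"fingers":1}]'

```text
t: 13.12
tcp_pos: [461.3, -204.8, 34.0]
tool_rot: [-0.107, 1.573, 0.108]
force: [-15.1, -6.7, 15.9]
opening: 0.238
```

```bash
python3 g.py
```

```text
t 13.125 guide tcp [-110.   -60.7   34. ] F guide [-15.85  -4.6   15.9 ] M [-1.21  2.18  0.06] tool y in guide [-6.e-04  1.e+00  7.e-04] down [-0.0053 -0.     -1.    ] op 21.9
```

Emit:
move_arm --targets '[{"x":0,"y":0,"z":0.6,"ax":0,"ay":0,"az":0,"fingers":1},{"x":0,"y":0,"z":1.2,"ax":0,"ay":0,"az":0,"fingers":1}]'

```text
t: 13.38
tcp_pos: [462.1, -204.7, 34.0]
tool_rot: [-0.107, 1.574, 0.108]
force: [-17.6, -8.3, 17.0]
opening: 0.242
```

```bash
python3 g.py
```

```text
t 13.375 guide tcp [-109.2  -60.7   34. ] F guide [-18.57  -5.79  16.96] M [-1.36  2.39  0.06] tool y in guide [-8.e-04  1.e+00  8.e-04] down [-0.0059 -0.     -1.    ] op 22.3
```

Emit:
move_arm --targets '[{"x":0,"y":0,"z":0.6,"ax":0,"ay":0,"az":0,"fingers":1},{"x":0,"y":0,"z":1.2,"ax":0,"ay":0,"az":0,"fingers":1}]'

```text
t: 13.62
tcp_pos: [463.0, -204.5, 33.9]
tool_rot: [-0.107, 1.575, 0.108]
force: [-19.0, -8.4, 18.9]
opening: 0.239
```

```bash
python3 g.py;python3 look.py scene 190 130 310 260 5 s8.png
```

```text
t 13.625 guide tcp [-108.3  -60.7   33.9] F guide [-19.91  -5.73  18.92] M [-1.45  2.64  0.02] tool y in guide [-9.e-04  1.e+00  9.e-04] down [-0.0064  0.     -1.    ] op 22.0
13.675 [ 463.  -204.5   33.9] [-18.14  -8.27  17.78] 0.23644162098495114
```

View pics/s8.png

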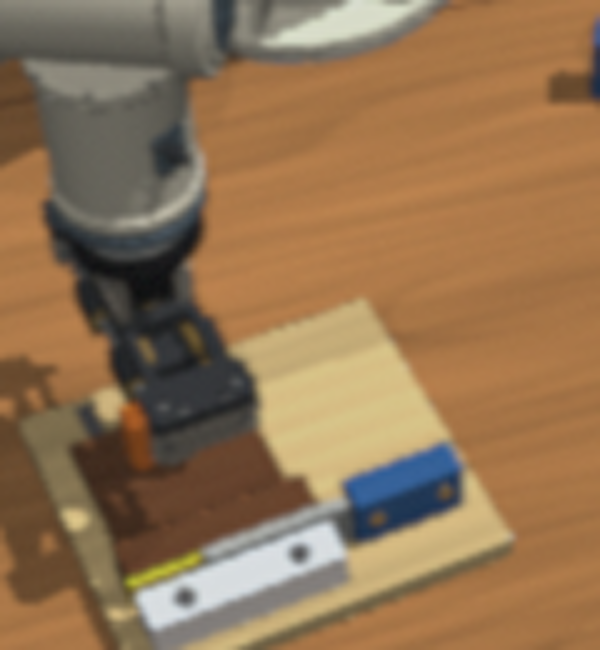

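Emit:
move_arm --targets '[{"x":0,"y":0,"z":0.5,"ax":0,"ay":0,"az":0,"fingers":1},{"x":0,"y":0,"z":0.5,"ax":0,"ay":0,"az":0,"fingers":1}]'

```text
t: 13.92
tcp_pos: [463.4, -204.5, 34.0]
tool_rot: [-0.107, 1.575, 0.108]
force: [-18.9, -8.6, 17.9]
opening: 0.237
```

```bash
python3 g.py
```

```text
t 13.925 guide tcp [-107.9  -60.7   34. ] F guide [-19.92  -5.91  17.89] M [-1.48  2.57  0.06] tool y in guide [-9.e-04  1.e+00  9.e-04] down [-0.0066 -0.     -1.    ] op 21.8
```

Emit:
move_arm --targets '[{"x":0,"y":0,"z":-1,"ax":0,"ay":0,"az":0,"fingers":1},{"x":0,"y":0,"z":-1.5,"ax":0,"ay":0,"az":0,"fingers":1}]'

```text
t: 14.18
tcp_pos: [463.4, -204.5, 34.0]
tool_rot: [-0.107, 1.572, 0.107]
force: [-11.0, -5.1, 11.6]
opening: 0.235
```

```bash
python3 g.py
```

```text
t 14.175 guide tcp [-107.9  -60.8   34. ] F guide [-11.57  -3.54  11.62] M [-0.72  1.44  0.03] tool y in guide [-2.e-04  1.e+00  5.e-04] down [-0.0038  0.     -1.    ] op 21.7
```

Emit:
move_arm --targets '[{"x":0,"y":0,"z":-1,"ax":0,"ay":0,"az":0,"fingers":1},{"x":0,"y":0,"z":-2,"ax":0,"ay":0,"az":0,"fingers":1}]'

```text
t: 14.42
tcp_pos: [463.4, -204.6, 34.0]
tool_rot: [-0.107, 1.568, 0.107]
force: [-0.2, 1.0, 3.9]
opening: 0.242
```

```bash
python3 g.py
```

```text
t 14.425 guide tcp [-107.9  -60.8   34. ] F guide [-0.02  1.02  3.87] M [0.08 0.32 0.1 ] tool y in guide [4.e-04 1.e+00 0.e+00] down [-3.e-04 -0.e+00 -1.e+00] op 22.2
```

Emit:
move_arm --targets '[{"x":0,"y":0,"z":0,"ax":0,"ay":0,"az":0,"fingers":0.5},{"x":0,"y":0,"z":0,"ax":0,"ay":0,"az":0,"fingers":0.5},{"x":0,"y":0,"z":0,"ax":0,"ay":0,"az":0,"fingers":0.5},{"x":-30,"y":0,"z":0,"ax":0,"ay":0,"az":0,"fingers":0.5},{"x":-72,"y":0,"z":0,"ax":0,"ay":0,"az":0,"fingers":0.5},{"x":-72,"y":50,"z":50,"ax":0,"ay":0,"az":0,"fingers":0.5},{"x":-72,"y":107,"z":105,"ax":0,"ay":0,"az":0,"fingers":0.5},{"x":-72,"y":107,"z":105,"ax":0,"ay":0,"az":0,"fingers":0.5},{"x":-72,"y":107,"z":105,"ax":0,"ay":0,"az":0,"fingers":0.5}]'

```text
t: 15.55
tcp_pos: [554.2, -82.8, 105.5]
tool_rot: [-0.109, 1.568, 0.109]
force: [0.3, 0.1, 0.0]
opening: 0.499
```

```bash
python3 g.py;python3 look.py scene 190 150 310 260 6 s9.png; python3 look.py top 280 165 375 250 7 t9.png
```

```text
t 15.55 guide tcp [ -1.4  47.5 105.5] F guide [0.34 0.02 0.05] M [-0.07  0.05 -0.05] tool y in guide [-0.0025  1.     -0.    ] down [ 3.e-04  0.e+00 -1.e+00] op 45.9
15.6 [553.2 -83.8 105.4] [-0.17 -0.09 -0.24] 0.497874793485868
15.65 [552.7 -84.4 105.4] [ 0.01 -0.17  0.77] 0.5026349274478354
```

View pics/s9.png

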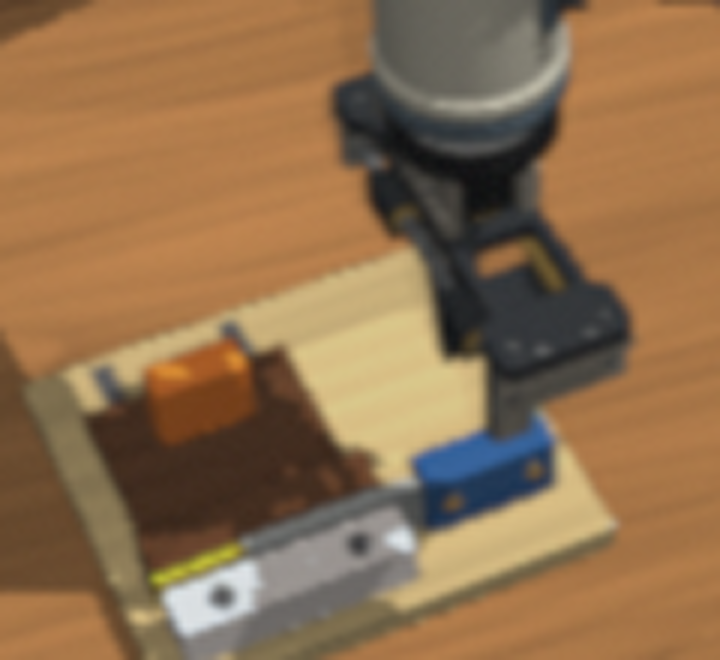

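View pics/t9.png

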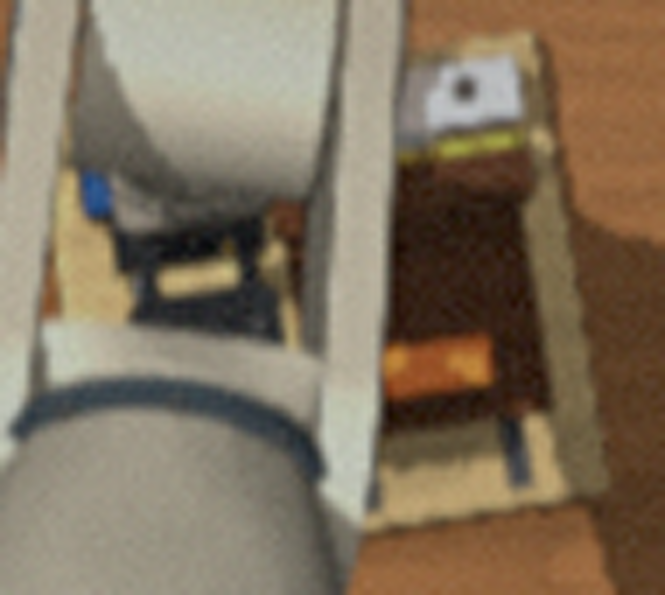

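Emit:
move_arm --targets '[{"x":30,"y":0,"z":0,"ax":0,"ay":0,"az":0,"fingers":0.5},{"x":40,"y":0,"z":0,"ax":0,"ay":0,"az":0,"fingers":0.5},{"x":40,"y":0,"z":0,"ax":0,"ay":0,"az":0,"fingers":0.5},{"x":40,"y":0,"z":0,"ax":0,"ay":0,"az":0,"fingers":0.5}]'

```text
t: 16.15
tcp_pos: [553.6, -84.7, 66.4]
tool_rot: [-0.106, 1.567, 0.106]
force: [-0.7, 0.1, -0.3]
opening: 0.503
```

```bash
python3 g.py
```

```text
t 16.15 guide tcp [-2.2 45.7 66.4] F guide [-0.65  0.16 -0.32] M [-0.05  0.08  0.05] tool y in guide [ 7.e-04  1.e+00 -3.e-04] down [ 8.e-04 -2.e-04 -1.e+00] op 46.3
```

Emit:
move_arm --targets '[{"x":20,"y":0.5,"z":-2.4,"ax":0,"ay":0,"az":0,"fingers":0.5},{"x":35,"y":0.5,"z":-2.4,"ax":0,"ay":0,"az":0,"fingers":0.5},{"x":40,"y":0.5,"z":-2.4,"ax":0,"ay":0,"az":0,"fingers":0.5},{"x":40,"y":0.5,"z":-2.4,"ax":0,"ay":0,"az":0,"fingers":0.5},{"x":40,"y":0.5,"z":-2.4,"ax":0,"ay":0,"az":0,"fingers":0.5}]'

```text
t: 16.77
tcp_pos: [551.3, -84.1, 26.1]
tool_rot: [-0.107, 1.567, 0.107]
force: [-0.8, -0.0, 0.3]
opening: 0.499
```

```bash
python3 g.py
```

```text
t 16.775 guide tcp [-4.4 46.6 26.1] F guide [-0.77  0.08  0.33] M [-0.05  0.05 -0.04] tool y in guide [ 1.e-04  1.e+00 -2.e-04] down [ 7.e-04 -1.e-04 -1.e+00] op 45.9
```

Emit:
move_arm --targets '[{"x":0,"y":0,"z":-0.3,"ax":0,"ay":0,"az":0,"fingers":1},{"x":0,"y":0,"z":-0.3,"ax":0,"ay":0,"az":0,"fingers":1},{"x":0,"y":0,"z":-0.3,"ax":0,"ay":0,"az":0,"fingers":1},{"x":0,"y":0,"z":-0.3,"ax":0,"ay":0,"az":0,"fingers":1}]'

```text
t: 17.27
tcp_pos: [550.8, -84.1, 25.9]
tool_rot: [-0.107, 1.568, 0.107]
force: [0.5, -0.0, 3.5]
opening: 0.258
```

```bash
python3 g.py
```

```text
t 17.275 guide tcp [-4.9 46.7 25.9] F guide [ 0.52 -0.08  3.47] M [-0.    0.09  0.03] tool y in guide [ 2.e-04  1.e+00 -1.e-04] down [ 4.e-04 -1.e-04 -1.e+00] op 23.7
```

Emit:
move_arm --targets '[{"x":-0.5,"y":0,"z":0,"ax":0,"ay":0,"az":0,"fingers":1},{"x":-0.5,"y":2,"z":0,"ax":0,"ay":0,"az":0,"fingers":1},{"x":-0.5,"y":5,"z":0,"ax":0,"ay":0,"az":0,"fingers":1}]'

```text
t: 17.65
tcp_pos: [550.2, -80.2, 26.2]
tool_rot: [-0.108, 1.568, 0.106]
force: [1.0, -8.4, -2.7]
opening: 0.26
```

```bash
python3 g.py
```

```text
t 17.65 guide tcp [-5.  50.6 26.2] F guide [-0.15 -8.48 -2.7 ] M [-1.44 -0.1  -0.04] tool y in guide [-4.0e-04  1.0e+00 -1.7e-03] down [ 6.0e-04 -1.6e-03 -1.0e+00] op 23.9
```

Emit:
move_arm --targets '[{"x":0,"y":3,"z":0,"ax":0,"ay":0,"az":0,"fingers":1},{"x":0,"y":6,"z":0,"ax":0,"ay":0,"az":0,"fingers":1},{"x":0,"y":9,"z":0,"ax":0,"ay":0,"az":0,"fingers":1}]'

```text
t: 18.02
tcp_pos: [549.0, -71.3, 26.2]
tool_rot: [-0.109, 1.568, 0.106]
force: [-0.1, -8.4, -2.0]
opening: 0.261
```

```bash
python3 g.py
```

```text
t 18.025 guide tcp [-4.9 59.7 26.2] F guide [-1.2  -8.32 -1.97] M [-1.48 -0.1   0.  ] tool y in guide [-4.0e-04  1.0e+00 -1.7e-03] down [ 7.0e-04 -1.6e-03 -1.0e+00] op 24.0
```

Drag is a steady 8.4 N with no side load: light drag, in band. Draw on out.

Emit:
move_arm --targets '[{"x":0,"y":4,"z":0,"ax":0,"ay":0,"az":0,"fingers":1},{"x":0,"y":9,"z":0,"ax":0,"ay":0,"az":0,"fingers":1},{"x":0,"y":14,"z":0,"ax":0,"ay":0,"az":0,"fingers":1},{"x":0,"y":19,"z":0,"ax":0,"ay":0,"az":0,"fingers":1},{"x":0,"y":24,"z":0,"ax":0,"ay":0,"az":0,"fingers":1}]'

```text
t: 18.65
tcp_pos: [545.7, -47.4, 26.2]
tool_rot: [-0.108, 1.568, 0.106]
force: [0.3, -8.1, -1.9]
opening: 0.259
```

```bash
python3 g.py
```

```text
t 18.65 guide tcp [-5.  83.8 26.2] F guide [-0.82 -8.1  -1.9 ] M [-1.42 -0.12  0.  ] tool y in guide [-4.0e-04  1.0e+00 -1.6e-03] down [ 6.0e-04 -1.5e-03 -1.0e+00] op 23.8
```

Emit:
move_arm --targets '[{"x":0,"y":5,"z":0,"ax":0,"ay":0,"az":0,"fingers":1},{"x":0,"y":10,"z":0,"ax":0,"ay":0,"az":0,"fingers":1},{"x":0,"y":15,"z":0,"ax":0,"ay":0,"az":0,"fingers":1},{"x":0,"y":20,"z":0,"ax":0,"ay":0,"az":0,"fingers":1}]'

```text
t: 19.15
tcp_pos: [542.9, -27.5, 26.2]
tool_rot: [-0.108, 1.568, 0.106]
force: [0.7, -7.2, -1.4]
opening: 0.259
```

```bash
python3 g.py
```

```text
t 19.15 guide tcp [ -5.  103.8  26.2] F guide [-0.26 -7.19 -1.37] M [-1.41 -0.19  0.  ] tool y in guide [-4.0e-04  1.0e+00 -1.6e-03] down [ 5.0e-04 -1.5e-03 -1.0e+00] op 23.9
```

Emit:
move_arm --targets '[{"x":0,"y":5,"z":0,"ax":0,"ay":0,"az":0,"fingers":1},{"x":0,"y":12,"z":0,"ax":0,"ay":0,"az":0,"fingers":1},{"x":0,"y":20,"z":0,"ax":0,"ay":0,"az":0,"fingers":1},{"x":0,"y":30,"z":0,"ax":0,"ay":0,"az":0,"fingers":1},{"x":0,"y":45,"z":0,"ax":0,"ay":0,"az":0,"fingers":1},{"x":0,"y":45,"z":0,"ax":0,"ay":0,"az":0,"fingers":1}]'

```text
t: 19.9
tcp_pos: [536.2, 19.2, 26.1]
tool_rot: [-0.108, 1.569, 0.108]
force: [0.1, -0.2, -1.0]
opening: 0.26
```

```bash
python3 g.py; python3 look.py scene 190 150 310 260 6 s10.png; python3 look.py top 230 165 375 250 5 t10.png
```

```text
t 19.9 guide tcp [ -5.3 151.   26.1] F guide [ 0.04 -0.22 -0.98] M [-0.04  0.05 -0.01] tool y in guide [-1.3e-03  1.0e+00  2.0e-04] down [-5.e-04  1.e-04 -1.e+00] op 23.9
19.95 [536.4  18.7  26.1] [ 0.56  0.72 -1.43] 0.26063418202174654
20.0 [536.5  18.3  26.2] [-0.66 -0.81 -2.46] 0.26049418340296837
```

View pics/s10.png

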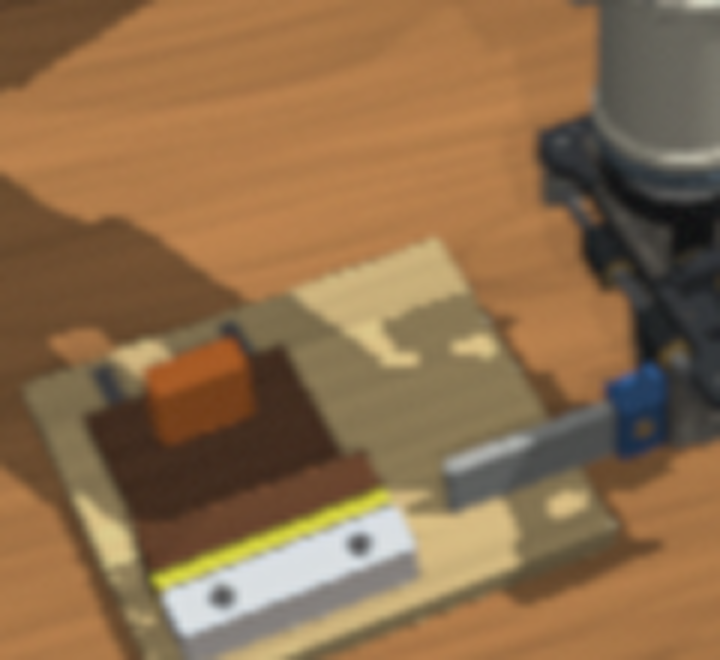

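View pics/t10.png

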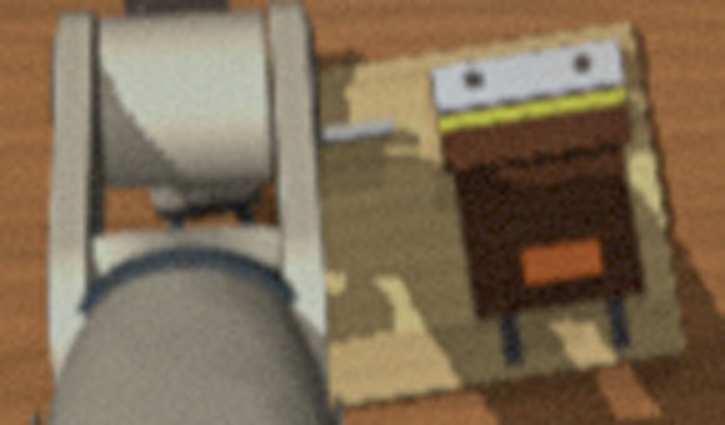

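Emit:
move_arm --targets '[{"x":-30,"y":10,"z":0,"ax":0,"ay":0,"az":0,"fingers":1},{"x":-60,"y":30,"z":3,"ax":0,"ay":0,"az":0,"fingers":1},{"x":-60,"y":318,"z":41,"ax":5.4,"ay":0,"az":0,"fingers":1},{"x":-60,"y":318,"z":41,"ax":5.4,"ay":0,"az":0,"fingers":1},{"x":-60,"y":318,"z":41,"ax":5.4,"ay":0,"az":0,"fingers":1},{"x":-60,"y":318,"z":41,"ax":5.4,"ay":0,"az":0,"fingers":1},{"x":-60,"y":318,"z":41,"ax":5.4,"ay":0,"az":0,"fingers":1},{"x":-60,"y":318,"z":41,"ax":5.4,"ay":0,"az":0,"fingers":1},{"x":-60,"y":318,"z":41,"ax":5.4,"ay":0,"az":0,"fingers":1},{"x":-20,"y":318,"z":41,"ax":5.4,"ay":0,"az":0,"fingers":1},{"x":5,"y":318,"z":41,"ax":5.4,"ay":0,"az":0,"fingers":1},{"x":5,"y":318,"z":41,"ax":5.4,"ay":0,"az":0,"fingers":1}]'

```text
t: 21.5
tcp_pos: [532.9, 336.1, 19.4]
tool_rot: [-0.033, 1.574, 0.03]
force: [-0.7, 0.1, -1.7]
opening: 0.26
```

```bash
python3 look.py scene 340 130 440 230 6 s11.png; python3 look.py top 280 165 375 250 7 t11.png;
```

```text
21.55 [533.9 337.   20.9] [ 0.27 -0.04 -1.68] 0.2577401484492068
21.6 [534.6 337.7  21.8] [-0.18 -0.25 -0.91] 0.2584606942098343
```

View pics/s11.png

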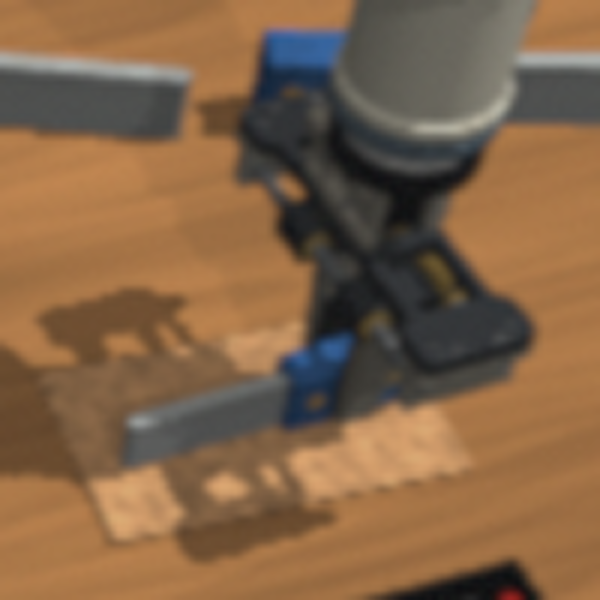

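View pics/t11.png

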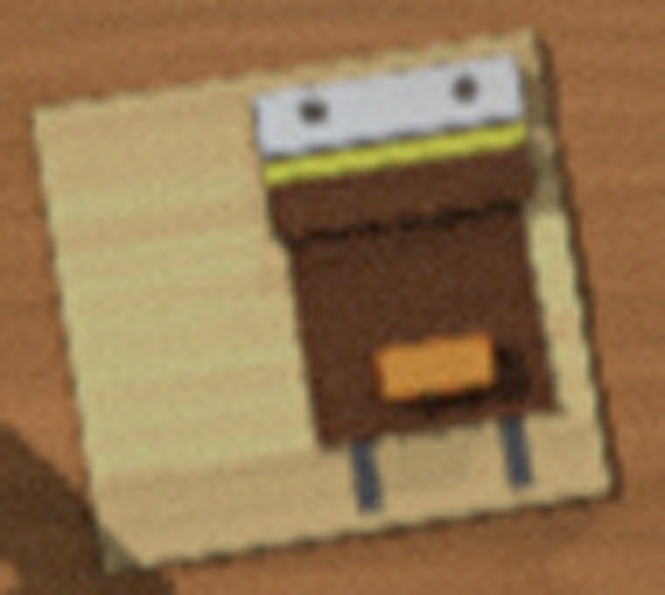

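```bash
python3 g.py; python3 - <<'E'
from workcell import r
from h import *
a=np.radians(7.8);X=np.array([np.cos(a),np.sin(a)])
for k in range(2):
    d=r.get_image("top");B=(280,165,375,250)
    o=rect(d,mask(d,"orange",B),67);al=rect(d,mask(d,"alu",B),46)
    print(o[0],al[0],"moved",(o[0]-[447.4,-205.2])@X,"gap",(al[0]-o[0])@X-14-95, "gap before",(np.array([584,-186.7])-[447.4,-205.2])@X-109)
E
```

```text
t 21.6 guide tcp [ 36.3 466.8  21.8] F guide [-0.21 -0.23 -0.91] M [-0.02  0.04  0.02] tool y in guide [ 9.550e-02  9.954e-01 -1.000e-04] down [ 1.e-04 -0.e+00 -1.e+00] op 23.8
[ 464.2 -202.6] [ 584.1 -186.6] moved 16.997424208249456 gap 11.962115231474996 gap before 28.846893098433867
[ 464.1 -202.7] [ 584.  -186.6] moved 16.884777866958913 gap 11.975686788718363 gap before 28.846893098433867
```

Image puts the gap at 12.0 mm, agreeing with touch. Now lower the gauge to the mat.

Emit:
move_arm --targets '[{"x":4,"y":0,"z":0,"ax":0,"ay":0,"az":0,"fingers":1},{"x":8,"y":0,"z":0,"ax":0,"ay":0,"az":0,"fingers":1},{"x":8,"y":0,"z":0,"ax":0,"ay":0,"az":0,"fingers":1},{"x":8,"y":0,"z":0,"ax":0,"ay":0,"az":0,"fingers":1}]'

```text
t: 22.2
tcp_pos: [534.1, 338.6, 13.2]
tool_rot: [-0.033, 1.571, 0.033]
force: [-0.5, -0.3, -0.4]
opening: 0.264
```

```bash
python3 g.py
```

```text
t 22.2 guide tcp [ 35.9 467.8  13.2] F guide [-0.52 -0.23 -0.42] M [-0.03  0.02  0.01] tool y in guide [ 0.0941  0.9956 -0.    ] down [-1.e-04 -0.e+00 -1.e+00] op 24.3
```

Emit:
move_arm --targets '[{"x":0.5,"y":0,"z":0,"ax":0,"ay":0,"az":0,"fingers":1},{"x":1,"y":0,"z":0,"ax":0,"ay":0,"az":0,"fingers":1},{"x":1,"y":0,"z":0,"ax":0,"ay":0,"az":0,"fingers":1}]'

```text
t: 22.58
tcp_pos: [534.1, 338.6, 12.1]
tool_rot: [-0.033, 1.571, 0.033]
force: [0.3, 0.1, -1.9]
opening: 0.259
```

```bash
python3 g.py
```

```text
t 22.575 guide tcp [ 35.9 467.7  12.1] F guide [ 0.32  0.04 -1.93] M [-0.04  0.   -0.01] tool y in guide [ 9.420e-02  9.956e-01 -1.000e-04] down [-1.e-04 -1.e-04 -1.e+00] op 23.8
```

Emit:
move_arm --targets '[{"x":0.5,"y":0,"z":0,"ax":0,"ay":0,"az":0,"fingers":1},{"x":0.8,"y":0,"z":0,"ax":0,"ay":0,"az":0,"fingers":1},{"x":0.8,"y":0,"z":0,"ax":0,"ay":0,"az":0,"fingers":1}]'

```text
t: 22.95
tcp_pos: [534.2, 338.6, 12.0]
tool_rot: [-0.033, 1.57, 0.033]
force: [-2.2, -0.3, 5.8]
opening: 0.258
```

```bash
python3 g.py
```

```text
t 22.95 guide tcp [ 36.  467.8  12. ] F guide [-2.18  0.03  5.81] M [-0.29  0.47 -0.01] tool y in guide [9.420e-02 9.955e-01 1.000e-04] down [ 1.e-04  1.e-04 -1.e+00] op 23.7
```

Down on the mat. Ease off, open, rise and step aside.

Emit:
move_arm --targets '[{"x":-0.5,"y":0,"z":0,"ax":0,"ay":0,"az":0,"fingers":1},{"x":-0.5,"y":0,"z":0,"ax":0,"ay":0,"az":0,"fingers":0.45},{"x":-0.5,"y":0,"z":0,"ax":0,"ay":0,"az":0,"fingers":0.45},{"x":-0.5,"y":0,"z":0,"ax":0,"ay":0,"az":0,"fingers":0.45},{"x":-30,"y":0,"z":0,"ax":0,"ay":0,"az":0,"fingers":0.45},{"x":-90,"y":0,"z":0,"ax":0,"ay":0,"az":0,"fingers":0.45},{"x":-150,"y":0,"z":-60,"ax":0,"ay":0,"az":0,"fingers":0.3},{"x":-180,"y":30,"z":-160,"ax":0,"ay":0,"az":0,"fingers":0.3},{"x":-180,"y":30,"z":-160,"ax":0,"ay":0,"az":0,"fingers":0.3},{"x":-180,"y":30,"z":-160,"ax":0,"ay":0,"az":0,"fingers":0.3},{"x":-180,"y":30,"z":-160,"ax":0,"ay":0,"az":0,"fingers":0.3}]'

```text
t: 24.32
tcp_pos: [373.4, 362.2, 191.6]
tool_rot: [-0.033, 1.57, 0.034]
force: [0.5, 0.3, -0.4]
opening: 0.7
```

```bash
python3 look.py scene 0 0 560 420 1 s12.png; python3 look.py top 0 0 560 420 1 t12.png;python3 look.py scene 340 140 440 230 6 s13.png
```

```text
24.375 [373.8 361.9 191.2] [-0.55  0.07 -0.71] 0.7016960158199579
24.425 [373.9 361.7 190.9] [ 0.06 -0.02 -0.06] 0.6984615808906116
24.475 [373.9 361.5 190.7] [-0.19 -0.11  0.22] 0.6986776399598791
```

View pics/s12.png

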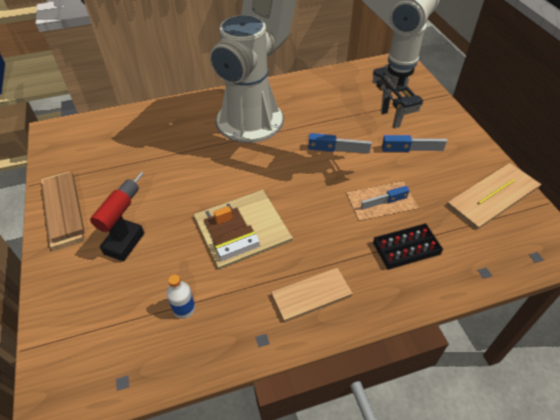

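View pics/t12.png

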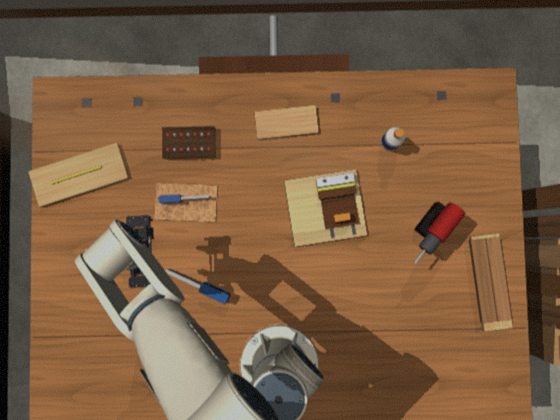

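View pics/s13.png

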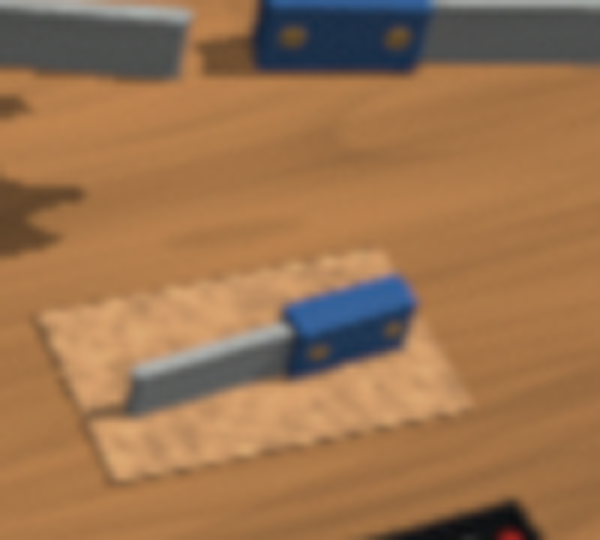

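The gauge stands upright on the mat (scene px about 385,198), the rail is still set, the other things look unmoved, and the arm is clear.

```bash
python3 -c "
from workcell import r
print(r.sign_off(), r.state()['t'])"
```

```text
the job is handed in; nothing more can be done
the job is handed in; nothing more can be done
```

The job is done and handed in at about 24.5 s of the 72 s allowed.

**What I did:**
- I took the small gauge from the mat and slid its blade about 76 mm into the gap, on the base and against the fixed rail.
- I pushed the sliding rail in by its orange grip. The shoe touched the blade, and I went on about 4 mm, half way in. I took the load off the grip before opening the fingers, so the rail stayed put.
- I drew the blade straight out with a steady 7.2 to 8.5 N of drag and under 1.3 N of side load. It never needed resetting.
- I stood the gauge upright on the mat again, about 7 mm from where it first stood.

**Last checks:**
- **Gap:** the top camera gave 12.0 mm after the draw, which agrees with the arm-position estimate of about 12.1 mm.
- **Pressing force:** the rise while pressing, about 5.6 N, suggests 3.5 mm of travel rather than 4. That is slightly less than the other two measures, but within the noise.
- **Drag:** 8.4 N sits inside the half-pressed range of 2 to 13 N and below the flush range of 9 to 17 N.
- **Bench:** in the final pictures the gauge is upright and wholly on the mat, the rail is as set, the other things look unmoved, and the arm is clear.

No check failed.

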